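# Check adapter plates for bow with a straightedge and count the batch

## Task

Squeeze in the red snap tab while lifting the black clip off the straightedge and lay the clip aside on the bench. Then check the plate on the yellow mat, next the one on the blue mat and last the one on the white mat if there is one: lay the straightedge lengthways along the middle of the plate, let go, press it down from above first on its red end and then on its blue end to feel whether it rocks, and count the plate by swinging the tally counter's lever once to its stop and letting it return. Put a red marker disc on the middle of every plate that rocks and on no other, leave the plates on their mats, lay the straightedge back in the two saddles of its base, and leave the bottle, the dish and the label roll alone.

Things in the scene. Friction and masses are not known exactly. Their poses are not given: they have to be found in the camera images.
- case: fixed grey base of the straightedge, foot 160 x 64 x 10 mm; origin mid-underside, x along its length, z up. Saddles at x = -50 and +50 mm (26 mm long) carry the straightedge along x, its axis 40 mm above the bench; their side walls, 26 mm apart, reach z = 38 mm. Between them the bar is free on both sides, just above the tab
- tab (a joint): red sprung tab at the middle of the base's -y side, 14 mm wide, 18.5 to 30 mm above the bench, outer face 28 mm from the base's middle; 0 m at rest, up to 0.009 pushed inward (+y of the base), about 2 N at first, 5.5 N at 0.007. It hooks over the clip's lip; pushed in 6 mm or more (flush with the clip's side wall) it lets the clip rise. Springs back
- clip: black snap clip over the middle of the straightedge, 44 (x) x 42 (y) x 47 mm high, 0.06 kg, loose; origin mid-underside, at first 10 mm above the bench, axes as the base. On its -y side a lip at height 2 to 7 mm sticks out to 27 mm and the tab shows in a slot above it. Closing across the 42 mm at its middle, fingertips 9 to 12 mm above its underside, presses the tab in; then lift 60 mm
- straightedge: loose square steel-faced straightedge bar, 130 x 20 x 20 mm, 0.2 kg, all four long faces the same, red cap on its +x end, blue cap on its -x end; origin at its very centre, x along the bar
- red_end (a point): centre of the straightedge's red end cap (on the bar's axis, 56 mm from its centre, 10 mm below whichever face is up)
- blue_end (a point): centre of the straightedge's blue end cap (on the bar's axis, 56 mm from its centre the other way)
- mat_yellow: yellow vinyl sheet stuck on the bench as a mat, 150 x 80 mm, under 1 mm thick; origin in the middle of its underside, x along its length
- mat_blue: blue vinyl sheet stuck on the bench as a mat, 150 x 80 mm, under 1 mm thick; origin in the middle of its underside, x along its length
- mat_white: white vinyl sheet stuck on the bench as a mat, 150 x 80 mm, under 1 mm thick; origin in the middle of its underside, x along its length
- plate_yellow_1: on the yellow mat: loose aluminium plate 130 x 46 x 12 mm, 0.25 kg; x along its length, origin mid-underside. _1 or _2 is here, the other absent (white: maybe both). Plates look alike; a good one is flat, a bad one bowed: a blunt ridge across its middle, 3 mm above its short ends, so that the straightedge rests tipped 0.045 rad to one side and each end sinks about 5 mm when pressed
- plate_yellow_2: on the yellow mat: loose aluminium plate 130 x 46 x 12 mm, 0.25 kg; x along its length, origin mid-underside. _1 or _2 is here, the other absent (white: maybe both). Plates look alike; a good one is flat, a bad one bowed: a blunt ridge across its middle, 3 mm above its short ends, so that the straightedge rests tipped 0.045 rad to one side and each end sinks about 5 mm when pressed
- plate_blue_1: on the blue mat: loose aluminium plate 130 x 46 x 12 mm, 0.25 kg; x along its length, origin mid-underside. _1 or _2 is here, the other absent (white: maybe both). Plates look alike; a good one is flat, a bad one bowed: a blunt ridge across its middle, 3 mm above its short ends, so that the straightedge rests tipped 0.045 rad to one side and each end sinks about 5 mm when pressed
- plate_blue_2: on the blue mat: loose aluminium plate 130 x 46 x 12 mm, 0.25 kg; x along its length, origin mid-underside. _1 or _2 is here, the other absent (white: maybe both). Plates look alike; a good one is flat, a bad one bowed: a blunt ridge across its middle, 3 mm above its short ends, so that the straightedge rests tipped 0.045 rad to one side and each end sinks about 5 mm when pressed
- plate_white_1: on the white mat: loose aluminium plate 130 x 46 x 12 mm, 0.25 kg; x along its length, origin mid-underside. _1 or _2 is here, the other absent (white: maybe both). Plates look alike; a good one is flat, a bad one bowed: a blunt ridge across its middle, 3 mm above its short ends, so that the straightedge rests tipped 0.045 rad to one side and each end sinks about 5 mm when pressed
- plate_white_2: on the white mat: loose aluminium plate 130 x 46 x 12 mm, 0.25 kg; x along its length, origin mid-underside. _1 or _2 is here, the other absent (white: maybe both). Plates look alike; a good one is flat, a bad one bowed: a blunt ridge across its middle, 3 mm above its short ends, so that the straightedge rests tipped 0.045 rad to one side and each end sinks about 5 mm when pressed
- disc_1: red plastic marker disc, 28 mm across and 12 mm high, 0.03 kg, loose; origin in the middle of its underside, z up. There are three, all alike; spare ones stay on the bench
- disc_2: red plastic marker disc, 28 mm across and 12 mm high, 0.03 kg, loose; origin in the middle of its underside, z up. There are three, all alike; spare ones stay on the bench
- disc_3: red plastic marker disc, 28 mm across and 12 mm high, 0.03 kg, loose; origin in the middle of its underside, z up. There are three, all alike; spare ones stay on the bench
- tally: tally counter on a grey foot, fixed to the bench: foot 60 x 60 x 8 mm, round grey counter on it, 30 mm high in all; origin on the bench, the foot reaching from y = -24 to +36 mm. Its lever stands beside the counter at y = +30 mm, hinged 15 mm above the bench, a steel rod with a black knob (15 mm) 42 mm from the hinge
- tally_lever (a joint): sprung stroke lever of the tally counter; 0 at rest, leaning 0.2 rad to -x of the counter, 1.0 rad at its stop, leaning 0.8 rad to +x; pushed in +x of the counter (about 1 to 4 N at the knob), springs back by itself when let go
- lever_knob (a point): centre of the lever's black knob, 56 mm above the bench at rest, 44 mm at the stop; its z axis is upright at rest and turns with the lever
- dye_bottle: bystander: small brown bottle, 40 mm across, 82 mm high; origin in the middle of its underside
- petri: bystander, sometimes absent: petri dish, 58 mm across, 14 mm high; origin in the middle of its underside
- label_roll: bystander: label roll, 63 mm across, 31 mm high; origin in the middle of its underside

How it is judged:
By the outcome, as a careful person would: the job done as asked, in the order asked, and still so for the second after the job is handed in, with the robot touching nothing.
Of plate_yellow_1, plate_yellow_2 only 1 to 1 are there at a start; the rules pass over those that are not, and their reading is None.
Of plate_blue_1, plate_blue_2 only 1 to 1 are there at a start; the rules pass over those that are not, and their reading is None.
Of plate_white_1, plate_white_2, petri only 1 to 1 are there at a start; the rules pass over those that are not, and their reading is None.
At some moment in a run one of plate_yellow_1, plate_yellow_2, plate_blue_1, plate_blue_2, plate_white_1, plate_white_2 may be knocked a few centimetres aside while the robot is not near it.
Once in a run the grip may slacken for a moment while it holds something.
It also fails if it takes over 210 s, if anything falls off the work surface, if the arm or the gripper's body presses on something with over 40 N, if the wrist force passes 120 N, or if a joint passes its speed limit or range.

## Robot

A 6-joint arm with a two-finger parallel gripper is mounted at the origin on a cart in front of the work surface, level with it; the furniture and walls round the work are solid. World frame = base frame: x ahead of the robot, y to its left, z up, the work surface at z = 0. Lengths are in m, angles in rad, forces in N, time in s.
With the tool pointing down it reaches from about 0.35 to 0.975 m from the base axis. Payload 4.9 kg.
Tool frame: the origin (TCP) lies at the very end of the fingers, on their centre line; the grasp point (between the pads) lies 19 mm behind it; z points along the fingers, y is the line along which they close (so a half turn about z gives the same grasp; the last joint's range is limited). The gripper opens to 85 mm and grips with 20 to 120 N. Pads are 22 mm wide; open, the fingers measure 114 mm over their backs; the gripper's body (76 mm by 85 mm) begins 54 mm behind the grasp point. The pads swing forward as they close: fully open they stand 13 mm farther back than shut.
Start: joints at [-1.264, 0.053, 1.613, -0, 1.476, -0.119], TCP at [0.258, -0.569, 0.231] pointing down, gripper open.
Joint ranges: [-3.01, 3.01], [-1.01, 2.22], [0.06, 2.58], [-1.02, 4.17], [0.09, 2.62], [-3.14, 3.14]. Speed limits (rad/s): [2.57, 2.57, 3.14, 3.14, 3.14, 3.14].

## Interface

Orientations are given as a rotation vector (axis times angle).
In Python, from station import get_obs, get_image, finish_job gives the robot as it stands. The module is installed in compiled form; this text tells all that it offers.
- The arm moves only by the tool carry_out, never from a script. Its argument "rows" is a list of rows, each a list of 7 numbers: the turn, a rotation vector about the tool's x, y, z as a fraction of full scale, then the shift along the tool's x, y, z as a fraction of full scale, then the closure, from -1 (fully open) to 1 (shut). A call has 1 to 5 rows; each row is the pose to reach, as a shift and turn from the pose commanded when the call began, along the tool's axes at that moment, turning the shorter way round; what a row does not reach only later rows make up. Full scale, the value 1, is 300 mm for a shift and pi rad for a turn. A row lasts 1/10 s, in which the tool goes at most 50 mm and 8.59 degrees, less where a joint would pass 70% of its speed; a pose out of reach is approached as far as the arm can. A call with a number of a shift or a turn outside -1 to 1 is refused whole. A call with a gripper value outside its range is refused whole. The fingers move at their own pace and stop on an object; "force" is the grip in N (left out, the last holds). Time passes only in rows, so rows that repeat a pose let the fingers close. It gives the time, the measured TCP pose, the force, the opening and the grip force at its end, in the units of the state.
- get_obs(): the state, without advancing time (a new reading comes with each control period).
- get_image(name): name is "scene" or "top" or "wrist"; returns a dict with "img" (400x640x3 uint8, blue, green, red), "mtx" (3x3 intrinsics, pixels), "D" ([k1, k2, p1, p2, k3] as OpenCV has them; the pictures are not rectified), "R" (3x3) and "t" (3): a world point X has camera coordinates R X + t. Camera axes: x right, y down, z forward; pixel columns grow to the right and rows downward; lengths in m; the calibration is good to about 2 mm. A picture is of the moment at which its call begins. There is no depth.
- finish_job(): hands the job in; it is judged then, once.
The state is a dict: "t": time; "q": joint angles; "dq": joint speeds; "effort": joint torques, N m; "tool_pos": TCP position; "tool_rot": TCP orientation; "contact_force": force on the tool from outside, world axes, zero at the start; "wrist_torque": the same for the moment, N m; "opening": finger opening in m; "grip_force": force on a finger pad.
Only numpy, scipy, OpenCV 4.12 (cv2) and the standard library are available. Lean on these libraries where they do the work, as an engineer would, in place of code of your own. Each camera call takes 0.05 s, during which the arm holds its last target. There are 200 camera calls.

## Working session

There is one attempt and no reset: what is moved stays moved. The work goes in short steps, Python scripts to look and compute and a tool call to move; the robot and the scene stay as the last step left them, time stands still between calls to the robot, and variables do not carry over. Pictures are saved under pics/ and viewed, at most 14 in all, crops included, and the job is handed in when it is done.

Besides the shell and the picture viewer there is one more tool, called after "Request:" as name([rows], argument=value, ...), one row to a line, values as JSON. carry_out: Moves the arm, as the interface text tells. Shift numbers are shares of 300 mm and turn numbers shares of pi rad, none past 1 either way. Its arguments: {"type":"object","properties":{"rows":{"type":"array"},"force":{"type":"number"}},"required":["rows"]}

```bash
mkdir -p pics
cat > h.py <<'E'
import numpy as np, cv2
from station import get_obs, get_image, finish_job
from scipy.spatial.transform import Rotation as Ro
def snap(n,f=None):
    d=get_image(n)
    if f: cv2.imwrite('pics/'+f,d['img'])
    return d
def ray(d,uv,z):
    uv=np.array(uv,float).reshape(-1,1,2)
    p=cv2.undistortPoints(uv,d['mtx'],d['D']).reshape(-1,2)
    r=np.c_[p,np.ones(len(p))]@d['R']; c=-d['R'].T@d['t']
    return c+r*((z-c[2])/r[:,2])[:,None]
def proj(d,X):
    return cv2.projectPoints(np.array(X,float).reshape(-1,1,3),cv2.Rodrigues(d['R'])[0],d['t'],d['mtx'],d['D'])[0].reshape(-1,2)
E
python3 - <<'E'
from h import *
for n in('scene','top'):
    d=snap(n,n+'0.png'); print(n,-d['R'].T@d['t'])
o=get_obs();print({k:np.round(v,3) for k,v in o.items()})
print(Ro.from_rotvec(o['tool_rot']).as_matrix().round(3))
E
```

```text
scene [-0.22952042 -0.65233614  0.7067619 ]
top [ 0.26196614 -0.01585188  1.35851857]
{'t': np.float64(0.1), 'q': array([-1.264,  0.053,  1.614,  0.   ,  1.476, -0.119]), 'dq': array([-0.001, -0.001, -0.003, -0.001,  0.   , -0.001]), 'effort': array([ 0.0000e+00, -3.9490e+01, -3.7137e+01, -0.0000e+00,  4.0000e-03,
        0.0000e+00]), 'tool_pos': array([ 0.258, -0.569,  0.23 ]), 'tool_rot': array([-3.069, -0.663,  0.   ]), 'contact_force': array([-0.557, -0.12 ,  0.159]), 'wrist_torque': array([0.058, 0.065, 0.044]), 'grip_force': np.float64(0.0), 'opening': np.float64(0.085)}
[[ 0.911  0.413 -0.001]
 [ 0.413 -0.911  0.002]
 [ 0.    -0.002 -1.   ]]
```

View pics/scene0.png

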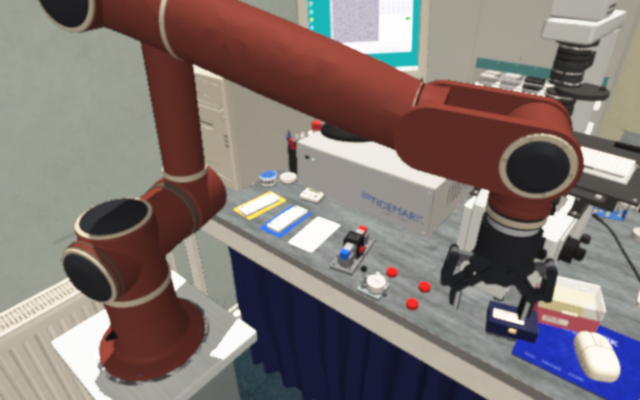

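View pics/top0.png

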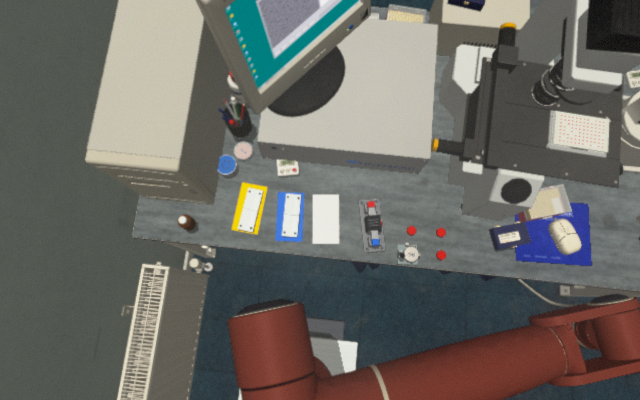

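The clip/base sits at (372,224) in top, tally at (409,254), discs at (411,231), (441,232), (441,255). Mats are at (250,209), (290,216) and (325,219), and the white one looks empty. I'll zoom in to confirm.

Run:
```python
from h import *
d=snap('top'); im=d['img']
cv2.imwrite('pics/c1.png',cv2.resize(im[140:280,160:460],None,fx=2.66,fy=2.66,interpolation=cv2.INTER_CUBIC))
h=cv2.cvtColor(im,cv2.COLOR_BGR2HSV)
roi=np.zeros(h.shape[:2],np.uint8); roi[175:268,225:460]=1
def blobs(n,m,z,amin=15):
    m=(m*roi).astype(np.uint8)
    for c in cv2.findContours(m,cv2.RETR_EXTERNAL,cv2.CHAIN_APPROX_NONE)[0]:
        if cv2.contourArea(c)<amin: continue
        r=cv2.minAreaRect(c); b=ray(d,cv2.boxPoints(r),z)
        e=[b[1]-b[0],b[2]-b[1]]; L=[np.linalg.norm(x) for x in e]; l=e[int(np.argmax(L))]
        print(n,np.round(r[0],1),'w',b.mean(0).round(4),'size',np.round(L,3),'ang',round(np.arctan2(l[1],l[0]),3))
H,S,V=h[...,0],h[...,1],h[...,2]
blobs('yellow',(abs(H.astype(int)-25)<8)&(S>150)&(V>120),.001)
blobs('blue',(abs(H.astype(int)-110)<12)&(S>130)&(V>80),.001)
blobs('white',(S<40)&(V>200),.001)
blobs('red',((H<8)|(H>172))&(S>150)&(V>90),.012)
```

```text
yellow [249.2 207.9] w [0.5034 0.2013 0.001 ] size [0.152 0.082] ang -0.066
blue [375. 242.] w [ 0.439  -0.1872  0.001 ] size [0.018 0.018] ang -3.067
blue [289.5 216.5] w [0.49   0.0764 0.001 ] size [0.149 0.08 ] ang 0.072
white [411.  253.5] w [ 0.416  -0.2964  0.001 ] size [0.039 0.036] ang 0.062
white [325.5 219. ] w [ 0.4937 -0.0327  0.001 ] size [0.077 0.147] ang -3.048
white [291.2 215. ] w [0.4949 0.0719 0.001 ] size [0.129 0.046] ang 0.02
white [250.  209.7] w [0.4979 0.198  0.001 ] size [0.13  0.045] ang -0.114
red [441. 255.] w [ 0.4197 -0.3823  0.012 ] size [0.024 0.024] ang -1.465
red [441. 232.] w [ 0.4881 -0.3792  0.012 ] size [0.024 0.024] ang -3.098
red [411. 230.] w [ 0.4847 -0.29    0.012 ] size [0.024 0.024] ang -3.084
red [371. 204.] w [ 0.5512 -0.165   0.012 ] size [0.018 0.012] ang -1.466
```

View pics/c1.png

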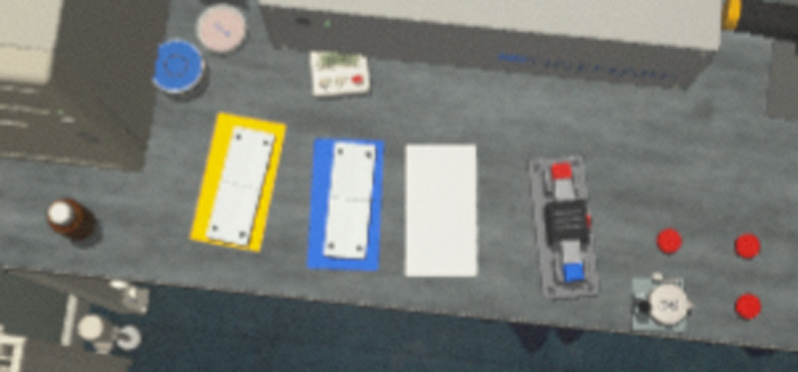

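The white mat is bare at (440,210) in the crop, and there's a pink petri dish at (220,28). So only two plates need checking. I'll write a planner helper and get the base pose.

```bash
cat >> h.py <<'E'
def plan(wps):
    """wps: (x,y,z,yaw,closure[,pitch]); prints rows from the present pose. yaw = world angle of tool x, tool down; pitch about tool y"""
    o=get_obs(); R=Ro.from_rotvec(o['tool_rot']); p=o['tool_pos']
    yaw0=R.as_matrix(); print('at',np.round(p,4),'yaw',round(np.arctan2(yaw0[1,0],yaw0[0,0]),4),'open',round(float(o['opening']),4),'F',np.round(o['contact_force'],2),'t',round(float(o['t']),1))
    for w in wps:
        x,y,z,a,c=w[:5]
        T=Ro.from_euler('z',a)*Ro.from_euler('x',np.pi)
        if len(w)>5: T=T*Ro.from_euler('y',w[5])
        s=R.inv().apply(np.array([x,y,z])-p)/.3; r=(R.inv()*T).as_rotvec()
        print([float(v) for v in np.round(np.r_[r/np.pi,s,c],4)],'n>=',round(max(np.linalg.norm(s)*.3/.05,np.degrees(np.linalg.norm(r))/8.59),1))
E
python3 - <<'E'
from h import *
d=snap('top');h=cv2.cvtColor(d['img'],cv2.COLOR_BGR2HSV)
H,S,V=[h[...,i].astype(int) for i in range(3)]
def cen(m,b,z):
    k=np.zeros_like(m);k[b[0]:b[1],b[2]:b[3]]=1
    ys,xs=np.nonzero(m&k);return ray(d,[[xs.mean(),ys.mean()]],z)[0]
r=cen(((H<8)|(H>172))&(S>130)&(V>90),(195,212,360,383),.05)
b=cen((abs(H-110)<12)&(S>130)&(V>80),(232,252,362,388),.05)
m=(r+b)/2;print(r,b,m,np.linalg.norm(r-b),np.arctan2(*(r-b)[1::-1]))
plan([(m[0],m[1],.25,.05,-1)])
E
```

```text
[ 0.54333034 -0.16001283  0.05      ] [ 0.43316238 -0.18097779  0.05      ] [ 0.48824636 -0.17049531  0.05      ] 0.11214502898745071 0.18805149047626243
at [ 0.258  -0.5688  0.2305] yaw 0.4258 open 0.0855 F [ 0.66 -0.07  0.49] t 0.2
[-0.0004, 0.0, 0.1196, 1.2473, -0.8924, -0.0635, -1.0] n>= 9.2
```

Request:
carry_out([
  [0,0,0.0757,0.62,-0.446,-0.03,-1],
  [0,0,0.0757,0.62,-0.446,-0.03,-1],
  [0,0,0.0757,0.62,-0.446,-0.03,-1],
  [0,0,0.0757,0.62,-0.446,-0.03,-1],
  [0,0,0.0757,0.62,-0.446,-0.03,-1],
])

```text
t: 0.7
tool_pos: [0.3734, -0.3677, 0.2403]
tool_rot: [-3.127, -0.298, -0.001]
contact_force: [0.6, -1.0, -0.6]
opening: 0.0853
grip_force: 0.0
```

Run:
```python
from h import *
plan([(.41,-.17,.25,.188,-1)])
```

```text
at [ 0.3734 -0.3677  0.2403] yaw 0.19 open 0.0853 F [ 0.62 -1.   -0.58] t 0.7
[-0.0001, -0.0002, 0.0006, 0.2442, -0.624, -0.0319, -1.0] n>= 4.0
```

Request:
carry_out([
  [0,0,0,0.244,-0.624,-0.03,-1],
  [0,0,0,0.244,-0.624,-0.03,-1],
  [0,0,0,0.244,-0.624,-0.03,-1],
  [0,0,0,0.244,-0.624,-0.03,-1],
  [0,0,0,0.244,-0.624,-0.03,-1],
])

```text
t: 1.2
tool_pos: [0.41, -0.1684, 0.2497]
tool_rot: [-3.126, -0.306, -0.003]
contact_force: [0.2, 0.0, -0.0]
opening: 0.0856
grip_force: 0.0
```

Run:
```python
from h import *
d=snap('wrist','w1.png');o=get_obs();print(o['tool_pos'],-d['R'].T@d['t'],d['R'][2])
```

```text
[ 0.40967541 -0.1704587   0.24957171] [ 0.48866651 -0.15341263  0.39315744] [-0.31064349 -0.0597901  -0.94864417]
```

View pics/w1.png

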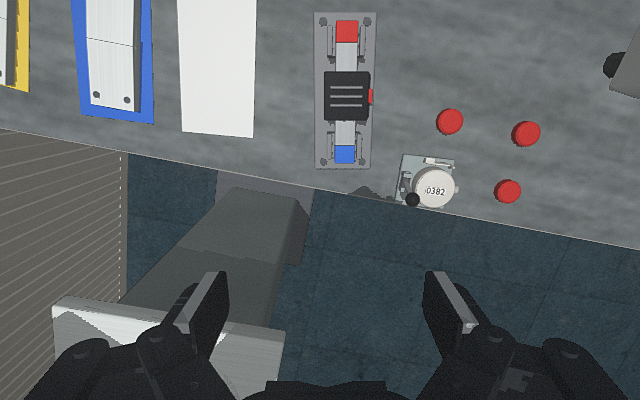

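The wrist view shows the red cap at (347,31), blue cap at (345,154) and clip at (347,96). The discs are at (450,121), (525,133) and (508,191), the tally at (433,187) and its black knob at (412,200).

```bash
cat >> h.py <<'E'
def masks(im):
    h=cv2.cvtColor(im,cv2.COLOR_BGR2HSV);H,S,V=[h[...,i].astype(int) for i in range(3)]
    return dict(red=((H<8)|(H>172))&(S>130)&(V>90),blue=(abs(H-110)<12)&(S>130)&(V>80),yel=(abs(H-25)<8)&(S>150)&(V>120),black=V<45,white=(S<45)&(V>150))
def blobs(d,n,z,amin=40,box=None):
    m=masks(d['img'])[n].astype(np.uint8); out=[]
    if box: k=np.zeros_like(m);k[box[1]:box[3],box[0]:box[2]]=1;m*=k
    for c in cv2.findContours(m,cv2.RETR_EXTERNAL,cv2.CHAIN_APPROX_NONE)[0]:
        if cv2.contourArea(c)<amin: continue
        r=cv2.minAreaRect(c); b=ray(d,cv2.boxPoints(r),z)
        e=[b[1]-b[0],b[2]-b[1]];L=[np.linalg.norm(x) for x in e];l=e[int(np.argmax(L))]
        a=np.arctan(l[1]/l[0])
        out.append((b.mean(0),np.round(sorted(L),4),a));print(n,np.round(r[0],1),b.mean(0).round(4),out[-1][1],'ang',round(a,4))
    return out
E
python3 - <<'E'
from h import *
d=snap('wrist')
print('caps');blobs(d,'red',.05,40,(325,10,385,60));blobs(d,'blue',.05,40,(325,130,385,180))
print('discs');blobs(d,'red',.012,40,(400,90,600,210))
print('clip');blobs(d,'black',.057,40,(310,60,368,130))
print('knob');blobs(d,'black',.056,20,(400,190,422,212))
print('counter');blobs(d,'white',.03,200,(400,165,462,212))
print('footcorners',ray(d,[[404,153],[456,160]],.008).round(4))
print('caps tall',proj(d,[[.4,-.17,.05]]))
g=cv2.resize(d['img'][130:220,380:480],None,fx=6,fy=6,interpolation=cv2.INTER_CUBIC);cv2.imwrite('pics/tally.png',g)
E
```

```text
caps
red [343.5  30. ] [ 0.5435 -0.1614  0.05  ] [0.0163 0.0189] ang -1.3784
blue [342. 153.] [ 0.4339 -0.1831  0.05  ] [0.0162 0.0181] ang -1.3783
discs
red [506.  189.5] [ 0.4225 -0.382   0.012 ] [0.0276 0.0282] ang 0.37
red [524.9 131.7] [ 0.4892 -0.3789  0.012 ] [0.0266 0.0285] ang 0.6857
red [447.5 119.5] [ 0.4855 -0.2914  0.012 ] [0.0266 0.0269] ang -1.3784
clip
knob
black [410.  198.5] [ 0.402  -0.2616  0.056 ] [0.0124 0.0142] ang 0.2767
counter
white [433.5 187.4] [ 0.4124 -0.2919  0.03  ] [0.0451 0.0477] ang 0.6541
footcorners [[ 0.4407 -0.2555  0.008 ]
 [ 0.4443 -0.3159  0.008 ]]
caps tall [[322.91847082 182.54163993]]
```

View pics/tally.png

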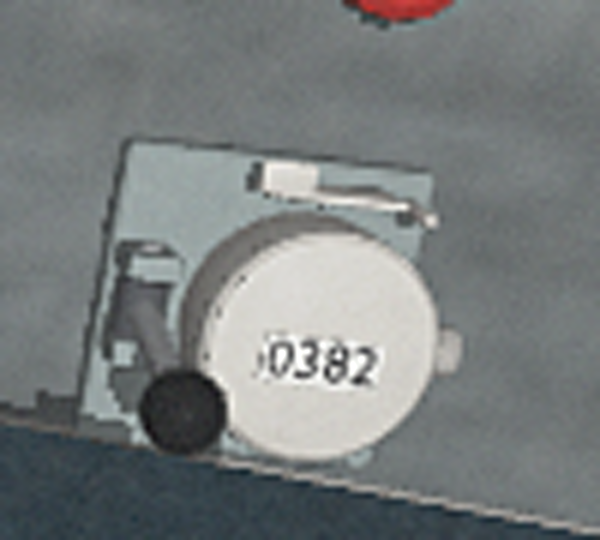

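The tally foot's far edge gives a tally yaw of about 0.06 with the origin near (0.413, -0.293). The knob is at about (0.402, -0.262). Now I'll approach the clip.

Run:
```python
from h import *
d=snap('wrist');im=d['img'][60:135,310:390]
m=(im.max(2)<85).astype(np.uint8);c=max(cv2.findContours(m,0,1)[0],key=cv2.contourArea)+[310,60]
r=cv2.minAreaRect(c);b=ray(d,cv2.boxPoints(r),.057);print(b.mean(0),np.linalg.norm(np.diff(b,axis=0),axis=1))
blobs(d,'red',.03,5,(366,80,380,110))
plan([(.4886,-.1718,.10,.193,-1),(.4886,-.1718,.02,.193,-1)])
```

```text
[ 0.48902871 -0.17327525  0.057     ] [0.04364112 0.04310789 0.04367183]
red [367.   93.5] [ 0.4942 -0.1988  0.03  ] [0.002  0.0125] ang 0.2298
at [ 0.4092 -0.1729  0.2493] yaw 0.1888 open 0.0855 F [-0.44  0.34  0.61] t 1.4
[0.0002, 0.0, -0.0013, 0.2607, 0.0459, 0.4975, -1.0] n>= 3.4
[0.0002, 0.0, -0.0013, 0.2608, 0.0458, 0.7642, -1.0] n>= 4.9
```

Run:
```python
from h import *
for i in range(4):
    o=get_obs();print(o['t'],o['tool_pos'].round(4),o['q'].round(4),o['dq'].round(3));get_image('wrist')
```

```text
1.35 [ 0.4092 -0.1729  0.2493] [-5.6730e-01 -4.1350e-01  1.9909e+00 -4.0000e-04  1.5640e+00  8.1470e-01] [-0.036  0.015 -0.006  0.002 -0.001  0.002]
1.4 [ 0.4091 -0.1735  0.2492] [-5.6870e-01 -4.1280e-01  1.9905e+00 -4.0000e-04  1.5640e+00  8.1480e-01] [-0.023  0.008 -0.005  0.     0.001  0.002]
1.45 [ 0.409  -0.1738  0.2491] [-5.6950e-01 -4.1250e-01  1.9904e+00 -3.0000e-04  1.5641e+00  8.1490e-01] [-0.014  0.006 -0.001  0.003  0.     0.003]
1.5 [ 0.4089 -0.174   0.2491] [-5.7000e-01 -4.1230e-01  1.9903e+00 -2.0000e-04  1.5642e+00  8.1500e-01] [-0.005  0.002  0.     0.    -0.    -0.   ]
```

```bash
sed -i "s/^    o=get_obs(); R=Ro/    while np.abs(get_obs()['dq']).max()>.008: get_image('wrist')\n    o=get_obs(); R=Ro/" h.py
python3 - <<'E'
from h import *
d=snap('wrist');im=d['img'][60:135,310:390]
m=(im.max(2)<85).astype(np.uint8);c=max(cv2.findContours(m,0,1)[0],key=cv2.contourArea)+[310,60]
r=cv2.minAreaRect(c);b=ray(d,cv2.boxPoints(r),.057);print(b.mean(0),np.linalg.norm(np.diff(b,axis=0),axis=1))
blobs(d,'red',.05,40,(325,10,385,60));blobs(d,'blue',.05,40,(325,130,385,180))
plan([(.4888,-.1722,.10,.193,-1),(.4888,-.1722,.02,.193,-1)])
E
```

```text
[ 0.49217494 -0.17293385  0.057     ] [0.05026656 0.04271463 0.05029079]
red [339.   27.5] [ 0.5436 -0.1615  0.05  ] [0.017  0.0197] ang -1.386
blue [338.5 151.5] [ 0.4336 -0.183   0.05  ] [0.0172 0.019 ] ang -1.3857
at [ 0.4089 -0.174   0.2491] yaw 0.1858 open 0.0855 F [-0.24  0.39 -0.44] t 1.6
[-0.0001, 0.0002, -0.0023, 0.2631, 0.0435, 0.4967, -1.0] n>= 3.4
[-0.0001, 0.0002, -0.0023, 0.2632, 0.0436, 0.7634, -1.0] n>= 4.9
```

Request:
carry_out([
  [0,0,-0.0023,0.263,0.0436,0.497,-1],
  [0,0,-0.0023,0.263,0.0436,0.497,-1],
  [0,0,-0.0023,0.263,0.0436,0.497,-1],
  [0,0,-0.0023,0.263,0.0436,0.497,-1],
  [0,0,-0.0023,0.263,0.0436,0.497,-1],
], force=40)

```text
t: 2.1
tool_pos: [0.4872, -0.1705, 0.096]
tool_rot: [-3.122, -0.305, 0.011]
contact_force: [0.2, 0.4, 0.3]
opening: 0.0857
grip_force: 0.0
```

Run:
```python
from h import *
plan([(.4888,-.1722,.02,.193,-1)])
```

```text
at [ 0.49   -0.172   0.1025] yaw 0.1944 open 0.0855 F [-0.19 -0.25  0.34] t 2.4
[0.0008, -0.0009, 0.0004, -0.0047, -0.0009, 0.2749, -1.0] n>= 1.6
```

Request:
carry_out([
  [0,0,0,-0.0047,-0.0009,0.14,-1],
  [0,0,0,-0.0047,-0.0009,0.22,-1],
  [0,0,0,-0.0047,-0.0009,0.262,-1],
  [0,0,0,-0.0047,-0.0009,0.262,-1],
  [0,0,0,-0.0047,-0.0009,0.262,-1],
])

```text
t: 2.85
tool_pos: [0.4887, -0.1717, 0.0232]
tool_rot: [3.125, 0.306, 0.003]
contact_force: [0.1, -0.3, 0.3]
opening: 0.0853
grip_force: 0.0
```

Run:
```python
from h import *
plan([(.4888,-.1722,.02,.193,-1)])
```

```text
at [ 0.4891 -0.1718  0.0237] yaw 0.1951 open 0.0854 F [ 0.31 -0.23  0.4 ] t 2.9
[0.0007, -0.0009, 0.0007, -0.0014, 0.001, 0.0122, -1.0] n>= 0.1
```

Request:
carry_out([
  [0,0,0,0,0,0.0105,0],
  [0,0,0,0,0,0.0105,1],
  [0,0,0,0,0,0.0105,1],
  [0,0,0,0,0,0.0105,1],
  [0,0,0,0,0,0.0105,1],
], force=40)

```text
t: 3.4
tool_pos: [0.4889, -0.1726, 0.0199]
tool_rot: [3.123, 0.306, 0.004]
contact_force: [-0.5, -4.8, 2.9]
opening: 0.0416
grip_force: 41.2
```

Request:
carry_out([
  [0,0,0,0,0,0,1],
  [0,0,0,0,0,0,1],
  [0,0,0,0,0,0,1],
])

```text
t: 3.7
tool_pos: [0.4889, -0.1726, 0.0199]
tool_rot: [3.123, 0.306, 0.003]
contact_force: [-0.6, -5.1, 3.2]
opening: 0.0415
grip_force: 41.2
```

Request:
carry_out([
  [0,0,0,0,0,-0.03,1],
  [0,0,0,0,0,-0.08,1],
  [0,0,0,0,0,-0.17,1],
  [0,0,0,0,0,-0.3,1],
  [0,0,0,0,0,-0.3,1],
])

```text
t: 4.2
tool_pos: [0.4912, -0.1723, 0.1145]
tool_rot: [3.122, 0.306, 0.014]
contact_force: [1.3, -0.5, 0.4]
opening: 0.0419
grip_force: 42.7
```

Run:
```python
from h import *
snap('wrist','w2.png');plan([(.53,-.27,.12,.193,1),(.56,-.29,.12,.193,1)])
```

```text
at [ 0.4865 -0.1702  0.1066] yaw 0.1953 open 0.0417 F [-1.05  0.1  -0.95] t 4.5
[-0.0008, 0.0008, 0.0007, 0.0776, 0.3543, -0.0458, 1.0] n>= 2.2
[-0.0008, 0.0008, 0.0007, 0.1627, 0.4391, -0.0463, 1.0] n>= 2.8
```

View pics/w2.png

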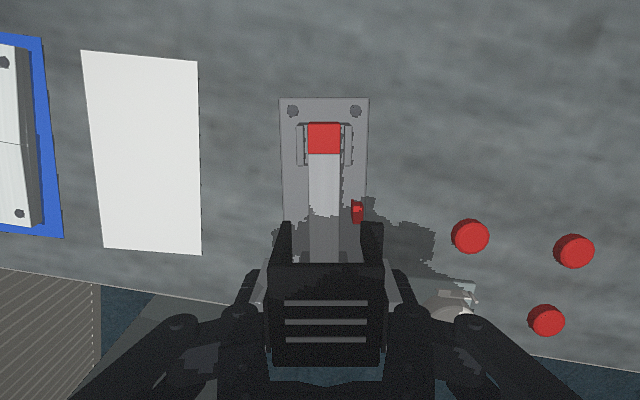

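The clip is off and in the gripper, and the bar stays in its saddles with the red cap at (323,138). I'll lay the clip aside at about (0.47, -0.475).

Run:
```python
from h import *
plan([(.48,-.32,.10,.193,1),(.47,-.475,.10,.193,1),(.47,-.475,.0115,.193,1)])
```

```text
at [ 0.4865 -0.1702  0.1066] yaw 0.1953 open 0.0417 F [-1.05  0.1  -0.95] t 4.5
[-0.0008, 0.0008, 0.0007, -0.1181, 0.4857, 0.021, 1.0] n>= 3.0
[-0.0008, 0.0008, 0.0007, -0.251, 0.986, 0.0201, 1.0] n>= 6.1
[-0.0008, 0.0008, 0.0007, -0.2503, 0.9868, 0.3151, 1.0] n>= 6.4
```

Request:
carry_out([
  [0,0,0,-0.118,0.486,0.02,1],
  [0,0,0,-0.118,0.486,0.02,1],
  [0,0,0,-0.118,0.486,0.02,1],
  [0,0,0,-0.251,0.986,0.02,1],
  [0,0,0,-0.251,0.986,0.02,1],
])

```text
t: 4.95
tool_pos: [0.4736, -0.4215, 0.1001]
tool_rot: [-3.123, -0.306, 0.003]
contact_force: [1.2, -0.0, 0.3]
opening: 0.0417
grip_force: 42.6
```

Run:
```python
from h import *
plan([(.47,-.475,.06,.193,1),(.47,-.475,.013,.193,1)])
```

```text
at [ 0.4748 -0.4189  0.1016] yaw 0.1967 open 0.0417 F [ 0.   -0.5  -1.25] t 5.3
[-0.0005, 0.0002, 0.0012, -0.0521, 0.1805, 0.1385, 1.0] n>= 1.4
[-0.0005, 0.0002, 0.0012, -0.052, 0.1808, 0.2951, 1.0] n>= 2.1
```

Request:
carry_out([
  [0,0,0,-0.052,0.18,0.1,1],
  [0,0,0,-0.052,0.18,0.2,1],
  [0,0,0,-0.052,0.18,0.28,1],
  [0,0,0,-0.052,0.18,0.298,1],
  [0,0,0,-0.052,0.18,0.298,1],
])

```text
t: 5.85
tool_pos: [0.4701, -0.4753, 0.0126]
tool_rot: [-3.125, -0.308, 0.001]
contact_force: [0.1, 0.2, 0.2]
opening: 0.0418
grip_force: 42.6
```

Run:
```python
from h import *
plan([(.47,-.475,.0108,.193,1)])
```

```text
at [ 0.4711 -0.4768  0.015 ] yaw 0.1962 open 0.0415 F [ 0.37 -0.28  0.1 ] t 6.0
[0.0008, -0.0004, 0.001, -0.0025, -0.0066, 0.0139, 1.0] n>= 0.1
```

Request:
carry_out([
  [0,0,0,0,0,0.009,1],
  [0,0,0,0,0,0.009,1],
  [0,0,0,0,0,0.009,-0.5],
  [0,0,0,0,0,0.009,-0.5],
  [0,0,0,0,0,0.009,-0.5],
])

```text
t: 6.5
tool_pos: [0.47, -0.4767, 0.0106]
tool_rot: [3.126, 0.306, 0.0]
contact_force: [0.3, 1.0, -0.5]
opening: 0.0639
grip_force: 0.0
```

Request:
carry_out([
  [0,0,0,0,0,-0.1,-0.5],
  [0,0,0,0,0,-0.25,-0.5],
  [0,0,0,0,0,-0.35,-0.5],
  [0,0,0,0,0,-0.35,-0.5],
  [0,0,0,0,0,-0.35,-0.5],
])

```text
t: 7.0
tool_pos: [0.4703, -0.4771, 0.1165]
tool_rot: [3.125, 0.306, 0.002]
contact_force: [0.3, -0.2, -0.6]
opening: 0.064
grip_force: 0.0
```

Run:
```python
from h import *
plan([(.46,-.32,.15,.193,-.5),(.40,-.175,.2,.193,-.5)])
```

```text
at [ 0.4691 -0.4755  0.113 ] yaw 0.1951 open 0.0642 F [ 0.64  0.6  -0.19] t 7.2
[-0.0011, 0.0005, 0.0007, 0.0705, -0.5147, -0.1218, -0.5] n>= 3.2
[-0.0011, 0.0005, 0.0007, -0.0323, -1.0282, -0.2866, -0.5] n>= 6.4
```

Request:
carry_out([
  [0,0,0,-0.016,-0.75,-0.2,-1],
  [0,0,0,-0.016,-0.75,-0.2,-1],
  [0,0,0,-0.016,-0.75,-0.2,-1],
  [0,0,0,-0.016,-0.75,-0.2,-1],
  [0,0,0,-0.016,-0.75,-0.2,-1],
])

```text
t: 7.65
tool_pos: [0.4203, -0.2538, 0.1739]
tool_rot: [-3.124, -0.307, 0.003]
contact_force: [0.8, -0.2, 0.5]
opening: 0.0854
grip_force: 0.0
```

Request:
carry_out([
  [0,0,0,-0.016,-0.278,-0.087,-1],
  [0,0,0,-0.016,-0.278,-0.087,-1],
  [0,0,0,-0.016,-0.278,-0.087,-1],
  [0,0,0,-0.016,-0.278,-0.087,-1],
])

```text
t: 8.05
tool_pos: [0.4004, -0.1753, 0.2005]
tool_rot: [-3.126, -0.308, 0.001]
contact_force: [-0.5, 0.2, -0.4]
opening: 0.0857
grip_force: 0.0
```

Run:
```python
from h import *
plan([]);d=snap('wrist','w3.png')
a=max((x for x in blobs(d,'red',.05) if x[0][1]>-.25 and x[1][1]<.03),key=lambda x:x[1][0])[0]
b=min((x for x in blobs(d,'blue',.05)),key=lambda x:abs(x[0][1]+.18)+9*(x[1][1]>.03))[0]
m=(a+b)/2;print(m,np.linalg.norm(a-b),np.arctan2(*(a-b)[1::-1]))
t=np.arctan2(*(a-b)[1::-1])
plan([(m[0],m[1],.1,t,-1),(m[0],m[1],.035,t,-1)])
```

```text
at [ 0.4004 -0.1764  0.2002] yaw 0.1941 open 0.0853 F [-0.54  1.26  0.51] t 8.2
red [529.  192.3] [ 0.4296 -0.3567  0.05  ] [0.0235 0.027 ] ang 0.6763
red [552.  126.2] [ 0.4882 -0.3537  0.05  ] [0.0236 0.0256] ang 0.7097
red [463.1 112.1] [ 0.4847 -0.2766  0.05  ] [0.0234 0.0242] ang 0.6479
red [368.  82.] [ 0.4926 -0.1935  0.05  ] [0.0064 0.0122] ang 0.2372
red [342.5   8. ] [ 0.5404 -0.1622  0.05  ] [0.0107 0.0189] ang -1.3779
blue [340. 150.] [ 0.4342 -0.1826  0.05  ] [0.0173 0.0188] ang -1.3771
blue [71.8 57.5] [0.4629 0.0416 0.05  ] [0.0695 0.0886] ang 0.0656
[ 0.48732366 -0.17241663  0.05      ] 0.108117415054991 0.18955087877833396
at [ 0.4005 -0.1765  0.2003] yaw 0.1939 open 0.0855 F [-0.33 -0.34  0.66] t 8.2
[-0.0005, 0.0005, 0.0014, 0.2873, 0.0429, 0.3339, -1.0] n>= 2.7
[-0.0005, 0.0005, 0.0014, 0.2877, 0.0433, 0.5505, -1.0] n>= 3.7
```

View pics/w3.png

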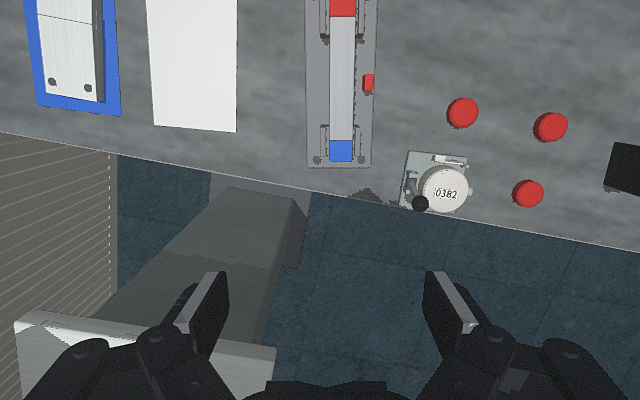

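Run:
```python
from h import *
plan([(.4886,-.1722,.1,.194,-1),(.4886,-.1722,.0325,.194,-1)])
```

```text
at [ 0.4005 -0.1765  0.2003] yaw 0.1939 open 0.0855 F [-0.33 -0.34  0.66] t 8.2
[-0.0005, 0.0005, -0.0, 0.2916, 0.0431, 0.3339, -1.0] n>= 2.7
[-0.0005, 0.0005, -0.0, 0.292, 0.0434, 0.5589, -1.0] n>= 3.8
```

Request:
carry_out([
  [0,0,0,0.292,0.0432,0.25,-1],
  [0,0,0,0.292,0.0432,0.334,-1],
  [0,0,0,0.292,0.0432,0.334,-1],
  [0,0,0,0.292,0.0432,0.48,-1],
  [0,0,0,0.292,0.0432,0.55,-1],
])

```text
t: 8.75
tool_pos: [0.4871, -0.171, 0.0314]
tool_rot: [-3.123, -0.305, 0.01]
contact_force: [-0.1, -0.6, -0.3]
opening: 0.0854
grip_force: 0.0
```

Run:
```python
from h import *
plan([(.4886,-.1722,.0325,.194,-1)])
```

```text
at [ 0.4907 -0.1727  0.0386] yaw 0.1947 open 0.0852 F [ 0.09 -0.14  0.32] t 9.1
[0.0008, -0.0009, 0.0002, -0.0065, -0.003, 0.0203, -1.0] n>= 0.1
```

Request:
carry_out([
  [0,0,0,-0.004,0,0.013,-1],
  [0,0,0,-0.004,0,0.013,-1],
  [0,0,0,-0.004,0,0.013,-1],
  [0,0,0,-0.004,0,0.013,-0.4],
  [0,0,0,-0.004,0,0.013,-0.4],
], force=60)

```text
t: 9.6
tool_pos: [0.4881, -0.1718, 0.0327]
tool_rot: [3.127, 0.306, 0.0]
contact_force: [0.2, 0.7, -0.2]
opening: 0.0602
grip_force: 0.0
```

Run:
```python
from h import *
plan([(.4886,-.1722,.0325,.194,-1)])
```

```text
at [ 0.4881 -0.1718  0.0327] yaw 0.1953 open 0.0602 F [ 0.19  0.74 -0.17] t 9.6
[0.0, -0.0001, 0.0004, 0.0014, 0.0015, 0.0008, -1.0] n>= 0.0
```

Request:
carry_out([
  [0,0,0,0.001,0.001,0,1],
  [0,0,0,0.001,0.001,0,1],
  [0,0,0,0.001,0.001,0,1],
  [0,0,0,0.001,0.001,0,1],
  [0,0,0,0.001,0.001,0,1],
], force=60)

```text
t: 10.1
tool_pos: [0.4886, -0.1722, 0.0328]
tool_rot: [3.126, 0.306, 0.001]
contact_force: [-0.9, -0.3, 1.7]
opening: 0.0188
grip_force: 61.1
```

Request:
carry_out([
  [0,0,0,0,0,-0.04,1],
  [0,0,0,0,0,-0.12,1],
  [0,0,0,0,0,-0.25,1],
  [0,0,0,0,0,-0.35,1],
  [0,0,0,0,0,-0.35,1],
])

```text
t: 10.6
tool_pos: [0.4913, -0.1736, 0.1435]
tool_rot: [3.121, 0.306, 0.013]
contact_force: [0.3, -0.8, -2.0]
opening: 0.0184
grip_force: 60.7
```

Run:
```python
from h import *
plan([(.40,.07,.18,.0,1)])
```

```text
at [ 0.4869 -0.1713  0.1351] yaw 0.1951 open 0.019 F [-0.89 -0.77 -2.46] t 10.8
[-0.0007, 0.0012, 0.0621, -0.1286, -0.8458, -0.1468, 1.0] n>= 5.2
```

Request:
carry_out([
  [0,0,0.062,-0.115,-0.8,-0.14,1],
  [0,0,0.062,-0.115,-0.8,-0.14,1],
  [0,0,0.062,-0.115,-0.8,-0.14,1],
  [0,0,0.062,-0.115,-0.8,-0.14,1],
  [0,0,0.062,-0.115,-0.8,-0.14,1],
])

```text
t: 11.35
tool_pos: [0.406, 0.0583, 0.178]
tool_rot: [-3.141, 0.0, 0.005]
contact_force: [0.5, 0.6, -2.3]
opening: 0.0184
grip_force: 60.7
```

Run:
```python
from h import *
plan([]);d=snap('wrist','w4.png')
blobs(d,'white',.0125,2000);blobs(d,'yel',.001,300);blobs(d,'blue',.001,300)
```

```text
at [0.4078 0.0557 0.1786] yaw -0.0017 open 0.0187 F [ 0.29 -0.74 -2.09] t 11.8
white [ 49.4 305.5] [0.2597 0.3502 0.0125] [0.0598 0.2356] ang -0.0057
white [325.5 227. ] [0.3598 0.0552 0.0125] [0.046  0.0932] ang 0.0207
white [424.5  85. ] [ 0.4876 -0.0304  0.0125] [0.0773 0.1394] ang 0.1355
white [305.5  79.7] [0.4928 0.072  0.0125] [0.0454 0.1287] ang 0.0192
white [159.   78.5] [0.4942 0.1974 0.0125] [0.0456 0.1275] ang -0.1107
blue [341.2  64.5] [0.5071 0.0411 0.001 ] [0.0116 0.1048] ang 0.0338
blue [271.6  85.7] [0.487  0.1023 0.001 ] [0.0259 0.148 ] ang 0.1128
```

View pics/w4.png

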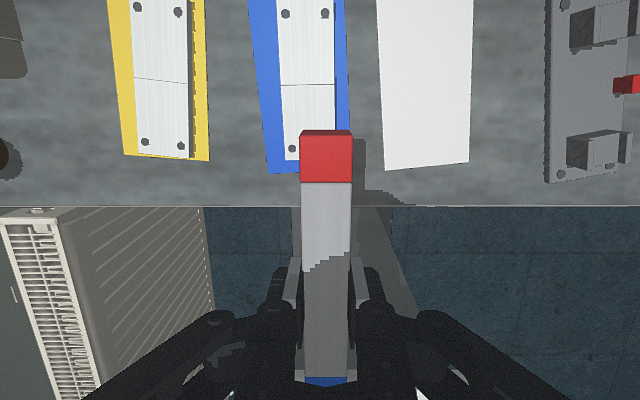

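The mid lines are at (160,81) on the yellow plate and (308,84) on the blue. The bar is held level with its red end ahead.

Run:
```python
from h import *
d=snap('wrist')
print(ray(d,[[160.5,81],[308.5,84]],.0125).round(4), blobs(d,'white',.0125,2000,(100,0,230,190)))
plan([(.496,.1975,.17,-.111,1)])
```

```text
white [159.2  79. ] [0.4939 0.1973 0.0125] [0.0456 0.1286] ang -0.1078
[[0.4968 0.1958 0.0125]
 [0.4941 0.0694 0.0125]] [(array([0.49390845, 0.19729417, 0.0125    ]), array([0.0456, 0.1286]), np.float64(-0.10783707266256412))]
at [0.408  0.0557 0.179 ] yaw -0.0018 open 0.0185 F [ 1.   -0.45 -3.1 ] t 11.8
[0.0, 0.0004, 0.0348, 0.2925, -0.4732, 0.0295, 1.0] n>= 3.3
```

Request:
carry_out([
  [0,0,0.0345,0.293,-0.47,0.03,1],
  [0,0,0.0345,0.293,-0.47,0.03,1],
  [0,0,0.0345,0.293,-0.47,0.03,1],
  [0,0,0.0345,0.293,-0.47,0.15,1],
  [0,0,0.0345,0.293,-0.47,0.3,1],
])

```text
t: 12.35
tool_pos: [0.4999, 0.1997, 0.0912]
tool_rot: [-3.135, 0.168, -0.01]
contact_force: [0.2, -0.1, -3.0]
opening: 0.0184
grip_force: 60.8
```

Run:
```python
from h import *
plan([(.496,.1967,.035,-.110,1),(.496,.1967,.0195,-.110,1)])
```

```text
at [0.4979 0.1977 0.0926] yaw -0.1089 open 0.0188 F [ 0.31 -0.73 -2.43] t 12.8
[-0.0006, -0.0016, 0.0003, -0.0069, 0.0043, 0.1921, 1.0] n>= 1.2
[-0.0006, -0.0016, 0.0003, -0.0071, 0.0044, 0.2437, 1.0] n>= 1.5
```

Request:
carry_out([
  [0,-0.001,0,-0.007,0.0043,0.1,1],
  [0,-0.001,0,-0.007,0.0043,0.17,1],
  [0,-0.001,0,-0.007,0.0043,0.22,1],
  [0,-0.001,0,-0.007,0.0043,0.239,1],
  [0,-0.001,0,-0.007,0.0043,0.239,1],
])

```text
t: 13.25
tool_pos: [0.4937, 0.1966, 0.018]
tool_rot: [-3.137, 0.17, 0.005]
contact_force: [-0.4, -0.7, -1.9]
opening: 0.0189
grip_force: 60.7
```

Run:
```python
from h import *
plan([(.496,.1967,.0165,-.110,1)])
```

```text
at [0.4947 0.1969 0.0192] yaw -0.108 open 0.0183 F [ 0.14 -0.44 -2.75] t 13.3
[-0.0002, 0.0003, 0.0006, 0.0044, 0.0002, 0.0089, 1.0] n>= 0.1
```

Request:
carry_out([
  [0,0,0,0.004,0,0.005,1],
  [0,0,0,0.004,0,0.005,1],
  [0,0,0,0.004,0,0.005,1],
])

```text
t: 13.65
tool_pos: [0.4952, 0.1966, 0.0169]
tool_rot: [-3.137, 0.169, 0.004]
contact_force: [0.8, -0.4, -1.6]
opening: 0.0185
grip_force: 60.7
```

Request:
carry_out([
  [0,0,0,0,0,0.004,1],
  [0,0,0,0,0,0.004,1],
  [0,0,0,0,0,0.004,1],
])

```text
t: 13.95
tool_pos: [0.4947, 0.1965, 0.0151]
tool_rot: [-3.137, 0.169, 0.005]
contact_force: [-0.0, -0.2, -2.0]
opening: 0.0188
grip_force: 60.7
```

Request:
carry_out([
  [0,0,0,0,0,0.004,1],
  [0,0,0,0,0,0.004,1],
  [0,0,0,0,0,0.004,1],
])

```text
t: 14.25
tool_pos: [0.4949, 0.1966, 0.0148]
tool_rot: [-3.137, 0.169, 0.005]
contact_force: [-3.9, -0.5, 4.9]
opening: 0.0185
grip_force: 61.7
```

Run:
```python
from h import *
plan([])
```

```text
at [0.4949 0.1966 0.0148] yaw -0.1078 open 0.0185 F [-3.87 -0.55  4.86] t 14.2
```

Request:
carry_out([
  [0,0,0,0,0,-0.002,-0.25],
  [0,0,0,0,0,-0.002,-0.25],
  [0,0,0,0,0,-0.002,-0.25],
  [0,0,0,0,0,-0.12,-0.25],
  [0,0,0,0,0,-0.23,-0.25],
])

```text
t: 14.75
tool_pos: [0.4939, 0.1962, 0.0825]
tool_rot: [3.136, -0.17, -0.009]
contact_force: [0.8, -0.0, 0.4]
opening: 0.0538
grip_force: 0.0
```

Request:
carry_out([
  [0,0,0,0,0,0,1],
  [0,0,0,0,0,0,1],
  [0,0,0,0,0,0,1],
  [0,0,0,0,0,0,1],
  [0,0,0,0,0,0,1],
])

```text
t: 15.25
tool_pos: [0.4941, 0.1963, 0.0815]
tool_rot: [3.136, -0.17, -0.009]
contact_force: [-0.3, -0.2, -0.3]
opening: 0.0002
grip_force: 0.0
```

Run:
```python
from h import *
snap('wrist','w5.png')
plan([(.5507,.1906,.06,-.108,1),(.5507,.1906,.037,-.108,1)])
```

```text
at [0.4943 0.1963 0.0818] yaw -0.108 open -0.0003 F [-0.85 -0.31  0.24] t 15.3
[0.0002, 0.0016, -0.0, 0.1894, -0.0013, 0.0718, 1.0] n>= 1.2
[0.0002, 0.0016, -0.0, 0.1898, -0.0014, 0.1484, 1.0] n>= 1.4
```

View pics/w5.png

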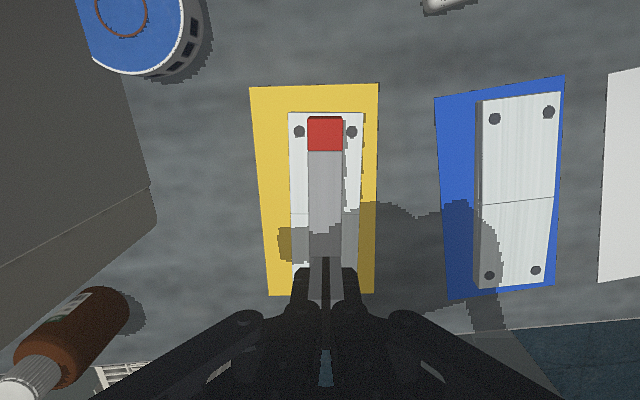

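The bar lies centred on the yellow plate with its red cap at (325,133). Next I press the red end.

Request:
carry_out([
  [0,0.001,0,0.19,-0.0014,0.05,1],
  [0,0.001,0,0.19,-0.0014,0.07,1],
  [0,0.001,0,0.19,-0.0014,0.12,1],
  [0,0.001,0,0.19,-0.0014,0.14,1],
  [0,0.001,0,0.19,-0.0014,0.14,1],
])

```text
t: 15.8
tool_pos: [0.5493, 0.1907, 0.0387]
tool_rot: [3.136, -0.169, -0.006]
contact_force: [-0.1, -0.4, 0.0]
opening: -0.0004
grip_force: 0.0
```

Run:
```python
from h import *
plan([(.5507,.1906,.033,-.108,1)])
```

```text
at [0.5516 0.1911 0.0416] yaw -0.1075 open -0.0 F [ 0.2  -0.14 -0.06] t 16.0
[-0.0001, -0.0004, 0.0002, -0.0028, 0.002, 0.0286, 1.0] n>= 0.2
```

Request:
carry_out([
  [0,0,0,-0.002,0,0.02,1],
  [0,0,0,-0.002,0,0.02,1],
  [0,0,0,-0.002,0,0.02,1],
])

```text
t: 16.3
tool_pos: [0.5507, 0.1909, 0.0347]
tool_rot: [3.137, -0.169, -0.0]
contact_force: [0.6, 1.0, -0.8]
opening: 0.0001
grip_force: 0.0
```

Request:
carry_out([
  [0,0,0,0,0,0.006,1],
  [0,0,0,0,0,0.006,1],
])

```text
t: 16.5
tool_pos: [0.5509, 0.1908, 0.0328]
tool_rot: [3.137, -0.17, -0.0]
contact_force: [0.3, 0.6, -0.1]
opening: -0.0
grip_force: 0.0
```

Request:
carry_out([
  [0,0,0,0,0,0.006,1],
  [0,0,0,0,0,0.006,1],
])

```text
t: 16.7
tool_pos: [0.5513, 0.1909, 0.0321]
tool_rot: [-3.137, 0.169, -0.0]
contact_force: [-1.1, -0.3, 4.4]
opening: -0.0004
grip_force: 2.3
```

Request:
carry_out([
  [0,0,0,0,0,0.006,1],
  [0,0,0,0,0,0.006,1],
])

```text
t: 16.9
tool_pos: [0.5514, 0.191, 0.032]
tool_rot: [3.137, -0.169, -0.001]
contact_force: [-8.0, -1.7, 14.5]
opening: -0.0
grip_force: 7.2
```

Request:
carry_out([
  [0,0,0,0,0,0.005,1],
  [0,0,0,0,0,0.005,1],
  [0,0,0,0,0,0.005,1],
])

```text
t: 17.2
tool_pos: [0.5515, 0.191, 0.0319]
tool_rot: [3.137, -0.169, -0.002]
contact_force: [-11.1, -1.9, 21.9]
opening: -0.0
grip_force: 11.0
```

Request:
carry_out([
  [0,0,0,0,0,-0.1,1],
  [0,0,0,0,0,-0.1,1],
  [0,0,0,-0.37,0,-0.1,1],
  [0,0,0,-0.37,0,-0.1,1],
  [0,0,0,-0.37,0,-0.1,1],
])

```text
t: 17.7
tool_pos: [0.4347, 0.2024, 0.0546]
tool_rot: [3.135, -0.167, -0.011]
contact_force: [-0.7, -0.2, -0.7]
opening: -0.0001
grip_force: 0.0
```

Run:
```python
from h import *
plan([(.4393,.2026,.035,-.108,1)])
```

```text
at [0.4425 0.2029 0.0587] yaw -0.1086 open -0.0001 F [-0.23  0.38  0.62] t 18.0
[-0.0002, -0.0006, -0.0002, -0.0108, 0.0022, 0.079, 1.0] n>= 0.5
```

Request:
carry_out([
  [0,0,0,-0.008,0.002,0.06,1],
  [0,0,0,-0.008,0.002,0.06,1],
  [0,0,0,-0.008,0.002,0.06,1],
  [0,0,0,-0.008,0.002,0.06,1],
])

```text
t: 18.4
tool_pos: [0.4392, 0.2025, 0.0406]
tool_rot: [-3.137, 0.17, -0.002]
contact_force: [0.3, 0.1, 0.7]
opening: 0.0001
grip_force: 0.0
```

Request:
carry_out([
  [0,0,0,0,0,0.008,1],
  [0,0,0,0,0,0.008,1],
  [0,0,0,0,0,0.008,1],
])

```text
t: 18.7
tool_pos: [0.4383, 0.2025, 0.0376]
tool_rot: [-3.137, 0.169, -0.0]
contact_force: [0.0, -0.3, 1.0]
opening: -0.0002
grip_force: 0.0
```

Request:
carry_out([
  [0,0,0,0,0,0.006,1],
  [0,0,0,0,0,0.006,1],
  [0,0,0,0,0,0.006,1],
])

```text
t: 19.0
tool_pos: [0.438, 0.2025, 0.0356]
tool_rot: [3.137, -0.169, -0.0]
contact_force: [0.2, 0.5, -1.0]
opening: -0.0002
grip_force: 0.0
```

Request:
carry_out([
  [0,0,0,0,0,0.006,1],
  [0,0,0,0,0,0.006,1],
  [0,0,0,0,0,0.006,1],
])

```text
t: 19.3
tool_pos: [0.4381, 0.2025, 0.0338]
tool_rot: [3.137, -0.169, -0.0]
contact_force: [-0.4, 0.7, -0.8]
opening: -0.0001
grip_force: 0.0
```

Request:
carry_out([
  [0,0,0,0.003,0,0.006,1],
  [0,0,0,0.003,0,0.006,1],
  [0,0,0,0.003,0,0.006,1],
])

```text
t: 19.6
tool_pos: [0.4391, 0.2024, 0.0321]
tool_rot: [-3.137, 0.169, -0.0]
contact_force: [0.0, -1.0, 0.5]
opening: -0.0002
grip_force: 0.1
```

Request:
carry_out([
  [0,0,0,0,0,0.006,1],
  [0,0,0,0,0,0.006,1],
  [0,0,0,0,0,0.006,1],
])

```text
t: 19.9
tool_pos: [0.4392, 0.2024, 0.032]
tool_rot: [3.136, -0.169, -0.002]
contact_force: [-5.2, -2.0, 13.1]
opening: -0.0
grip_force: 6.2
```

Request:
carry_out([
  [0,0,0,0,0,0.006,1],
  [0,0,0,0,0,0.006,1],
  [0,0,0,0,0,0.006,1],
])

```text
t: 20.2
tool_pos: [0.4392, 0.2025, 0.0319]
tool_rot: [3.136, -0.169, -0.004]
contact_force: [-12.2, -3.4, 25.1]
opening: 0.0002
grip_force: 12.3
```

The yellow plate is flat: both ends stop dead at z = 0.032 with no sinking. I'll lift off and go to the tally.

Request:
carry_out([
  [0,0,0,0,0,-0.15,1],
  [0,0,0,0,0,-0.25,1],
  [0,0,0,0,0.2,-0.3,1],
  [0,0,0,0,0.4,-0.3,1],
  [0,0,0,0,0.55,-0.3,1],
])

```text
t: 20.7
tool_pos: [0.4232, 0.0536, 0.1194]
tool_rot: [3.137, -0.166, 0.004]
contact_force: [1.0, -0.3, 0.3]
opening: 0.0001
grip_force: 0.0
```

Run:
```python
from h import *
plan([(.37,-.2645,.11,.06,1)])
```

```text
at [0.423  0.0559 0.1181] yaw -0.1057 open 0.0002 F [ 0.13  0.63 -0.24] t 21.1
[-0.0001, 0.0002, -0.0527, -0.063, 1.0808, 0.0267, 1.0] n>= 6.5
```

Request:
carry_out([
  [0,0,-0.0527,-0.05,0.8,0.02,1],
  [0,0,-0.0527,-0.05,0.8,0.02,1],
  [0,0,-0.0527,-0.05,0.8,0.02,1],
  [0,0,-0.0527,-0.05,0.8,0.02,1],
  [0,0,-0.0527,-0.05,0.8,0.02,1],
])

```text
t: 21.6
tool_pos: [0.3824, -0.1829, 0.1124]
tool_rot: [3.14, 0.095, 0.001]
contact_force: [0.9, -0.3, 0.1]
opening: -0.0002
grip_force: 0.0
```

Run:
```python
from h import *
plan([(.37,-.2645,.11,.06,1),(.37,-.2645,.038,.06,1)])
```

```text
at [ 0.3827 -0.1806  0.1119] yaw 0.0607 open 0.0001 F [-0.25 -0.95  0.31] t 21.9
[-0.0002, 0.0001, 0.0002, -0.0593, 0.2767, 0.0063, 1.0] n>= 1.7
[-0.0002, 0.0001, 0.0002, -0.0592, 0.2768, 0.2463, 1.0] n>= 2.3
```

Request:
carry_out([
  [0,0,0,-0.059,0.15,0.006,1],
  [0,0,0,-0.059,0.277,0.006,1],
  [0,0,0,-0.059,0.277,0.06,1],
  [0,0,0,-0.059,0.277,0.18,1],
  [0,0,0,-0.059,0.277,0.23,1],
])

```text
t: 22.45
tool_pos: [0.3689, -0.2635, 0.0405]
tool_rot: [-3.137, -0.095, 0.004]
contact_force: [0.2, 0.9, -0.6]
opening: 0.0001
grip_force: 0.0
```

Run:
```python
from h import *
d=snap('wrist')
plan([(.37,-.2645,.038,.06,1),(.424,-.2612,.038,.06,1)])
d=snap('wrist','w6.png')
```

```text
at [ 0.3703 -0.2667  0.0446] yaw 0.0582 open -0.0002 F [-0.58  0.06 -0.08] t 22.9
[0.0006, -0.0006, -0.0006, -0.0006, -0.0074, 0.0221, 1.0] n>= 0.1
[0.0006, -0.0006, -0.0006, 0.1797, -0.0079, 0.0224, 1.0] n>= 1.1
```

View pics/w6.png

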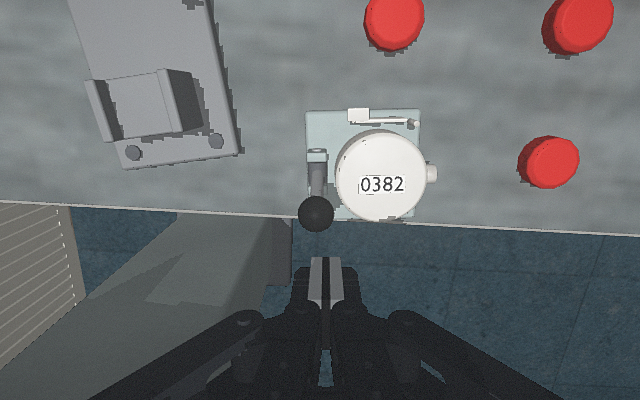

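The knob is at (316,214) and the fingertips at (326,258), so I'll shift about 5 mm to +y and push.

Request:
carry_out([
  [0,0,0,0,-0.018,0.019,1],
  [0,0,0,0,-0.018,0.019,1],
  [0,0,0,0.06,-0.018,0.019,1],
  [0,0,0,0.1,-0.018,0.019,1],
  [0,0,0,0.14,-0.018,0.019,1],
])

```text
t: 23.45
tool_pos: [0.4109, -0.258, 0.0372]
tool_rot: [-3.139, -0.091, 0.003]
contact_force: [-4.8, -0.3, 0.4]
opening: 0.0
grip_force: 1.8
```

Request:
carry_out([
  [0,0,0,0.03,0,0,1],
  [0,0,0,0.03,0,0,1],
  [0,0,0,0.03,0,0,1],
])

```text
t: 23.75
tool_pos: [0.4201, -0.2576, 0.0375]
tool_rot: [-3.14, -0.091, 0.001]
contact_force: [-3.4, 1.6, 1.5]
opening: -0.0001
grip_force: 1.7
```

Request:
carry_out([
  [0,0,0,0.01,0,0,1],
  [0,0,0,0.01,0,0,1],
  [0,0,0,0.01,0,0,1],
])

```text
t: 24.05
tool_pos: [0.4227, -0.2576, 0.0375]
tool_rot: [-3.14, -0.09, 0.0]
contact_force: [-2.9, 1.1, 0.7]
opening: -0.0002
grip_force: 1.6
```

Run:
```python
from h import *
plan([]); d=snap('wrist','w7.png')
```

```text
at [ 0.4227 -0.2576  0.0375] yaw 0.0574 open -0.0002 F [-2.89  1.06  0.71] t 24.1
```

View pics/w7.png

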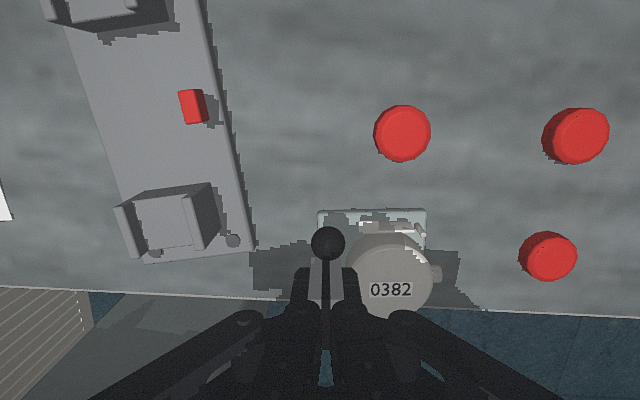

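The knob at (328,243) is in contact and moving, and the display still shows 0382. The stop isn't reached yet.

Request:
carry_out([
  [0,0,0,0.007,0,0,1],
  [0,0,0,0.007,0,0,1],
  [0,0,0,0.007,0,0,1],
])

```text
t: 24.4
tool_pos: [0.424, -0.2576, 0.0374]
tool_rot: [-3.14, -0.091, 0.004]
contact_force: [-7.9, 0.8, 2.3]
opening: -0.0001
grip_force: 3.5
```

Request:
carry_out([
  [0,0,0,0.007,0,0,1],
  [0,0,0,0.007,0,0,1],
  [0,0,0,0.007,0,0,1],
])

```text
t: 24.7
tool_pos: [0.4245, -0.2576, 0.0371]
tool_rot: [-3.14, -0.092, 0.011]
contact_force: [-13.3, -0.3, 5.2]
opening: 0.0002
grip_force: 6.6
```

Request:
carry_out([
  [0,0,0,0.007,0,0,1],
  [0,0,0,0.007,0,0,1],
  [0,0,0,0.007,0,0,1],
])

```text
t: 25.0
tool_pos: [0.4249, -0.2575, 0.0369]
tool_rot: [-3.139, -0.092, 0.018]
contact_force: [-20.0, -0.5, 8.9]
opening: 0.0
grip_force: 9.7
```

The force rises sharply, so the lever is at its stop. I'll let it return and verify.

Request:
carry_out([
  [0,0,0,-0.08,0,0,1],
  [0,0,0,-0.19,0,0,1],
  [0,0,0,-0.19,0,0,1],
  [0,0,0,-0.19,0,-0.15,1],
  [0,0,0,-0.19,0,-0.3,1],
])

```text
t: 25.5
tool_pos: [0.3724, -0.2601, 0.1277]
tool_rot: [-3.139, -0.089, -0.0]
contact_force: [0.1, -1.9, 0.1]
opening: 0.0001
grip_force: 0.0
```

Run:
```python
from h import *
plan([(.37,.0,.14,-.05,-1),(.40,.17,.2,-.108,-1)])
d=snap('wrist'); cv2.imwrite('pics/w8.png',d['img'][100:400,200:520])
```

```text
at [ 0.372  -0.2599  0.1259] yaw 0.0577 open -0.0 F [-0.74  0.86 -0.15] t 25.9
[-0.0006, 0.0005, 0.0343, 0.0433, -0.8653, -0.0453, -1.0] n>= 5.2
[-0.0006, 0.0005, 0.0528, 0.1756, -1.4257, -0.2443, -1.0] n>= 8.7
```

View pics/w8.png

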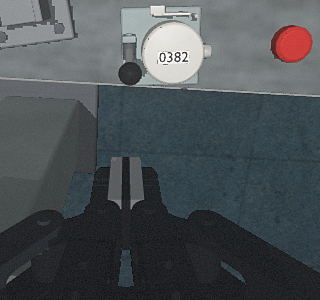

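The lever is back at rest, with the knob at (129,73) in the crop. Back to the yellow plate to fetch the bar.

Request:
carry_out([
  [0,0,0.025,0.08,-0.8,-0.1,-1],
  [0,0,0.025,0.08,-0.8,-0.1,-1],
  [0,0,0.025,0.08,-0.8,-0.1,-1],
  [0,0,0.025,0.08,-0.8,-0.1,-1],
  [0,0,0.025,0.08,-0.8,-0.1,-1],
])

```text
t: 26.45
tool_pos: [0.3818, -0.0175, 0.1569]
tool_rot: [-3.141, 0.033, 0.001]
contact_force: [0.9, 0.4, 0.1]
opening: 0.0721
grip_force: 0.0
```

Run:
```python
from h import *
plan([(.40,.15,.2,-.108,-1)])
```

```text
at [ 0.3823 -0.0208  0.157 ] yaw -0.0235 open 0.0857 F [ 0.52 -0.16 -0.55] t 26.9
[-0.0, 0.0004, 0.0269, 0.0454, -0.5705, -0.1435, -1.0] n>= 3.5
```

Request:
carry_out([
  [0,0,0.027,0.045,-0.57,-0.2,-1],
  [0,0,0.027,0.045,-0.57,-0.2,-1],
  [0,0,0.027,0.045,-0.57,-0.2,-1],
  [0,0,0.027,0.045,-0.57,-0.2,-1],
  [0,0,0.027,0.045,-0.57,-0.2,-1],
])

```text
t: 27.35
tool_pos: [0.4009, 0.1528, 0.2193]
tool_rot: [-3.136, 0.162, -0.004]
contact_force: [0.6, -0.7, 0.2]
opening: 0.0853
grip_force: 0.0
```

```bash
cat >> h.py <<'E'
def bar(d,zr=.0325,near=None):
    a=[x for x in blobs(d,'red',zr) if .014<x[1][0] and x[1][1]<.024]
    b=[x for x in blobs(d,'blue',zr) if .014<x[1][0] and x[1][1]<.024]
    for r in a:
        for q in b:
            D=np.linalg.norm(r[0]-q[0])
            if .09<D<.125: m=(r[0]+q[0])/2;print('BAR',m.round(4),round(D,4),'yaw',np.arctan2(*(r[0]-q[0])[1::-1]).round(4))
E
python3 - <<'E'
from h import *
plan([]);d=snap('wrist');bar(d);print('plates');blobs(d,'white',.0125,1000);blobs(d,'yel',.001,300)
E
```

```text
at [0.3995 0.1496 0.2165] yaw -0.1082 open 0.0857 F [ 0.38  0.04 -0.62] t 27.6
red [258.5  10. ] [0.5503 0.1895 0.0325] [0.015  0.0194] ang 1.462
blue [265.5 142. ] [0.4396 0.202  0.0325] [0.0171 0.0199] ang 1.4618
blue [387.5  73.9] [0.4833 0.0831 0.0325] [0.073  0.1309] ang 0.0646
BAR [0.495  0.1957 0.0325] 0.1114 yaw -0.1119
plates
white [370.3 375.4] [0.125  0.1204 0.0125] [0.0736 0.0752] ang -1.5676
white [131.6 278.2] [0.2944 0.3863 0.0125] [0.0618 0.1521] ang 0.0273
white [282.6  73.5] [0.4954 0.1793 0.0125] [0.0134 0.1298] ang -0.0956
white [257.4  72.7] [0.4986 0.203  0.0125] [0.0287 0.1294] ang -0.0864
white [500.9  69. ] [ 0.4771 -0.0278  0.0125] [0.0786 0.126 ] ang 0.1093
white [396.3  68.1] [0.4888 0.071  0.0125] [0.0456 0.1232] ang 0.0298
```

Run:
```python
from h import *
plan([(.4953,.196,.08,-.11,-.3),(.4953,.196,.018,-.11,-.3)])
```

```text
at [0.3994 0.1496 0.2165] yaw -0.1085 open 0.0853 F [-0.49  0.24 -0.11] t 27.6
[0.0003, 0.0005, 0.0005, 0.3017, -0.1888, 0.4545, -0.3] n>= 3.5
[0.0003, 0.0005, 0.0005, 0.302, -0.189, 0.6611, -0.3] n>= 4.5
```

Request:
carry_out([
  [0,0,0,0.302,-0.189,0.42,-0.3],
  [0,0,0,0.302,-0.189,0.42,-0.3],
  [0,0,0,0.302,-0.189,0.42,-0.3],
  [0,0,0,0.302,-0.189,0.42,-0.3],
  [0,0,0,0.302,-0.189,0.52,-0.3],
])

```text
t: 28.1
tool_pos: [0.4982, 0.197, 0.0614]
tool_rot: [-3.136, 0.17, -0.003]
contact_force: [1.3, 0.1, 1.5]
opening: 0.0554
grip_force: 0.0
```

Run:
```python
from h import *
plan([(.4953,.196,.017,-.11,-.3)])
```

```text
at [0.4968 0.1977 0.0635] yaw -0.1065 open 0.0557 F [ 0.23  0.03 -0.12] t 28.4
[-0.0004, -0.001, 0.0011, -0.0049, 0.0063, 0.1551, -0.3] n>= 0.9
```

Request:
carry_out([
  [0,-0.001,0.0008,-0.005,0.006,0.08,-0.3],
  [0,-0.001,0.0008,-0.005,0.006,0.13,-0.3],
  [0,-0.001,0.0008,-0.005,0.006,0.155,-0.3],
  [0,-0.001,0.0008,-0.005,0.006,0.155,-0.3],
  [0,-0.001,0.0008,-0.005,0.006,0.155,-0.3],
])

```text
t: 28.95
tool_pos: [0.4944, 0.1964, 0.0156]
tool_rot: [-3.137, 0.17, 0.004]
contact_force: [0.1, 0.2, -0.7]
opening: 0.0555
grip_force: 0.0
```

Run:
```python
from h import *
plan([(.4953,.196,.0155,-.11,-.3)])
```

```text
at [0.4947 0.1965 0.0159] yaw -0.1082 open 0.0557 F [-0.04  0.66 -0.26] t 29.0
[-0.0001, 0.0006, 0.0006, 0.0022, 0.0013, 0.0013, -0.3] n>= 0.0
```

Request:
carry_out([
  [0,0,0,0,0,0,1],
  [0,0,0,0,0,0,1],
  [0,0,0,0,0,0,1],
  [0,0,0,0,0,0,1],
  [0,0,0,0,0,0,1],
], force=60)

```text
t: 29.5
tool_pos: [0.4947, 0.1965, 0.0159]
tool_rot: [-3.136, 0.17, 0.003]
contact_force: [-0.6, 0.2, 5.2]
opening: 0.0185
grip_force: 62.5
```

Request:
carry_out([
  [0,0,0,0,0,-0.04,1],
  [0,0,0,0,0,-0.12,1],
  [0,0,0,0,0,-0.23,1],
  [0,0,0,-0.1,0,-0.28,1],
  [0,0,0,-0.1,0,-0.28,1],
])

```text
t: 30.0
tool_pos: [0.4636, 0.2, 0.1014]
tool_rot: [-3.136, 0.168, 0.001]
contact_force: [1.0, 0.4, -2.8]
opening: 0.0183
grip_force: 61.7
```

Run:
```python
from h import *
plan([(.4935,.0708,.09,.02,1)]);d=snap('wrist');blobs(d,'white',.0125,1000);blobs(d,'blue',.001,300)
```

```text
at [0.4641 0.1991 0.098 ] yaw -0.1086 open 0.0183 F [ 0.41 -0.1  -2.16] t 30.3
[0.0002, 0.0016, -0.0409, 0.144, 0.4145, 0.0262, 1.0] n>= 2.6
white [128.4 340.5] [0.3678 0.3716 0.0125] [0.0517 0.0518] ang -1.2774
white [325.5 227. ] [0.4493 0.1999 0.0125] [0.0326 0.0706] ang -0.0869
white [324.5 140.5] [0.5089 0.1941 0.0125] [0.0452 0.1057] ang -0.0755
white [513.9 138.4] [0.4941 0.068  0.0125] [0.0456 0.1335] ang 0.0258
white [615.  125.5] [0.4941 0.0018 0.0125] [0.0286 0.1496] ang 0.18
blue [325.5 380. ] [0.2979 0.2165 0.001 ] [0.0139 0.0367] ang 1.4612
blue [500.5 139.1] [0.4905 0.0708 0.001 ] [0.0805 0.1602] ang 0.1801
blue [134.5   6.5] [0.606 0.302 0.001] [0.0072 0.0413] ang 1.4618
```

Request:
carry_out([
  [0,0.001,-0.0412,0.145,0.415,0,1],
  [0,0.001,-0.0412,0.145,0.415,0,1],
  [0,0.001,-0.0412,0.145,0.415,0.03,1],
  [0,0.001,-0.0412,0.145,0.415,0.12,1],
  [0,0.001,-0.0412,0.145,0.415,0.18,1],
])

```text
t: 30.85
tool_pos: [0.4939, 0.0696, 0.0434]
tool_rot: [-3.141, -0.029, 0.003]
contact_force: [-0.8, -0.1, -2.5]
opening: 0.0183
grip_force: 61.7
```

Run:
```python
from h import *
plan([(.494,.0705,.0195,.022,1)])
```

```text
at [0.4952 0.0712 0.0464] yaw 0.0216 open 0.0183 F [ 0.23  0.08 -1.9 ] t 31.2
[-0.0, -0.0008, -0.0001, -0.0044, 0.0024, 0.0897, 1.0] n>= 0.5
```

Request:
carry_out([
  [0,0,0,-0.003,0.002,0.04,1],
  [0,0,0,-0.003,0.002,0.07,1],
  [0,0,0,-0.003,0.002,0.08,1],
  [0,0,0,-0.003,0.002,0.08,1],
  [0,0,0,-0.003,0.002,0.08,1],
])

```text
t: 31.7
tool_pos: [0.4931, 0.0704, 0.0209]
tool_rot: [-3.141, -0.033, 0.0]
contact_force: [0.7, 1.0, -2.0]
opening: 0.0185
grip_force: 61.7
```

Request:
carry_out([
  [0,0,0,0,0,0.006,1],
  [0,0,0,0,0,0.006,1],
  [0,0,0,0,0,0.006,1],
])

```text
t: 32.0
tool_pos: [0.4933, 0.0704, 0.0194]
tool_rot: [-3.141, -0.033, -0.0]
contact_force: [-0.5, -0.3, -2.1]
opening: 0.0185
grip_force: 61.7
```

Request:
carry_out([
  [0,0,0,0,0,0.005,1],
  [0,0,0,0,0,0.005,1],
  [0,0,0,0,0,0.005,1],
])

```text
t: 32.3
tool_pos: [0.4936, 0.0704, 0.0187]
tool_rot: [-3.141, -0.033, -0.001]
contact_force: [-2.8, -0.4, 6.3]
opening: 0.0187
grip_force: 62.6
```

Contact comes 3 mm higher here, so this plate is probably bowed. I'll release and press.

Request:
carry_out([
  [0,0,0,0,0,-0.002,-0.25],
  [0,0,0,0,0,-0.002,-0.25],
  [0,0,0,0,0,-0.002,-0.25],
  [0,0,0,0,0,-0.1,-0.25],
  [0,0,0,0,0,-0.22,-0.25],
])

```text
t: 32.8
tool_pos: [0.4912, 0.0704, 0.0822]
tool_rot: [-3.141, -0.033, 0.008]
contact_force: [0.9, 0.1, 0.5]
opening: 0.0533
grip_force: 0.0
```

Request:
carry_out([
  [0,0,0,0,0,0,1],
  [0,0,0,0,0,0,1],
  [0,0,0,0,0,0,1],
  [0,0,0,0,0,0,1],
  [0,0,0,0,0,0,1],
])

```text
t: 33.3
tool_pos: [0.4923, 0.0704, 0.0824]
tool_rot: [-3.141, -0.033, 0.004]
contact_force: [0.0, 0.6, -0.2]
opening: -0.0
grip_force: 0.0
```

Run:
```python
from h import *
c,s=np.cos(.022)*.056,np.sin(.022)*.056
plan([(.4936+c,.0704+s,.05,.022,1)]);d=snap('wrist');blobs(d,'red',.0355)
```

```text
at [0.4923 0.0704 0.0824] yaw 0.0211 open -0.0 F [ 0.01  0.58 -0.17] t 33.3
[-0.0001, 0.0008, -0.0003, 0.1914, -0.0001, 0.1074, 1.0] n>= 1.3
red [325.5 131.5] [0.5515 0.071  0.0355] [0.0167 0.0189] ang -1.5503
```

Request:
carry_out([
  [0,0,0,0.19,0,0.04,1],
  [0,0,0,0.19,0,0.1,1],
  [0,0,0,0.19,0,0.125,1],
  [0,0,0,0.19,0,0.125,1],
  [0,0,0,0.19,0,0.125,1],
])

```text
t: 33.85
tool_pos: [0.5494, 0.0717, 0.0461]
tool_rot: [-3.141, -0.033, 0.001]
contact_force: [0.1, -0.4, -0.2]
opening: 0.0003
grip_force: 0.0
```

Request:
carry_out([
  [0,0,0,0,0,0.008,1],
  [0,0,0,0,0,0.008,1],
  [0,0,0,0,0,0.008,1],
])

```text
t: 34.15
tool_pos: [0.5503, 0.0716, 0.0444]
tool_rot: [-3.141, -0.033, -0.002]
contact_force: [0.0, 0.3, -0.3]
opening: 0.0001
grip_force: 0.0
```

Request:
carry_out([
  [0,0,0,0,0,0.008,1],
  [0,0,0,0,0,0.008,1],
  [0,0,0,0,0,0.008,1],
])

```text
t: 34.45
tool_pos: [0.5501, 0.0716, 0.0413]
tool_rot: [-3.141, -0.033, 0.0]
contact_force: [0.2, -0.1, 0.0]
opening: -0.0004
grip_force: 0.0
```

Request:
carry_out([
  [0,0,0,0,0,0.008,1],
  [0,0,0,0,0,0.008,1],
  [0,0,0,0,0,0.008,1],
])

```text
t: 34.75
tool_pos: [0.55, 0.0716, 0.0388]
tool_rot: [-3.141, -0.033, 0.001]
contact_force: [0.0, -0.1, -0.2]
opening: 0.0
grip_force: 0.0
```

Request:
carry_out([
  [0,0,0,0,0,0.007,1],
  [0,0,0,0,0,0.007,1],
  [0,0,0,0,0,0.007,1],
])

```text
t: 35.05
tool_pos: [0.5501, 0.0716, 0.0368]
tool_rot: [-3.141, -0.033, 0.0]
contact_force: [-0.2, -0.2, -0.5]
opening: -0.0001
grip_force: 0.0
```

Request:
carry_out([
  [0,0,0,0,0,0.007,1],
  [0,0,0,0,0,0.007,1],
  [0,0,0,0,0,0.007,1],
])

```text
t: 35.35
tool_pos: [0.5501, 0.0716, 0.0347]
tool_rot: [-3.141, -0.033, 0.0]
contact_force: [0.2, 0.3, -0.7]
opening: 0.0001
grip_force: 0.0
```

Request:
carry_out([
  [0,0,0,0,0,0.005,1],
  [0,0,0,0,0,0.005,1],
  [0,0,0,0,0,0.005,1],
])

```text
t: 35.65
tool_pos: [0.5501, 0.0716, 0.0332]
tool_rot: [-3.141, -0.033, 0.0]
contact_force: [1.3, -0.3, 0.0]
opening: -0.0002
grip_force: 0.0
```

Request:
carry_out([
  [0,0,0,0,0,0.006,1],
  [0,0,0,0,0,0.006,1],
  [0,0,0,0,0,0.006,1],
])

```text
t: 35.95
tool_pos: [0.5504, 0.0716, 0.0327]
tool_rot: [-3.141, -0.033, 0.0]
contact_force: [-3.2, -0.0, 7.0]
opening: 0.0
grip_force: 3.3
```

Request:
carry_out([
  [0,0,0,0,0,0.006,1],
  [0,0,0,0,0,0.006,1],
  [0,0,0,0,0,0.006,1],
])

```text
t: 36.25
tool_pos: [0.5506, 0.0716, 0.0326]
tool_rot: [3.141, 0.034, -0.002]
contact_force: [-7.4, 0.2, 16.1]
opening: -0.0002
grip_force: 8.2
```

Request:
carry_out([
  [0,0,0,0,0,-0.1,1],
  [0,0,0,0,0,-0.1,1],
  [0,0,0,-0.373,0,-0.1,1],
  [0,0,0,-0.373,0,-0.1,1],
  [0,0,0,-0.373,0,-0.1,1],
])

```text
t: 36.75
tool_pos: [0.432, 0.0694, 0.056]
tool_rot: [-3.141, -0.034, 0.012]
contact_force: [0.8, -0.6, -0.3]
opening: 0.0
grip_force: 0.0
```

Run:
```python
from h import *
plan([(.438,.0692,.043,.022,1)])
```

```text
at [0.4399 0.0692 0.0605] yaw 0.021 open 0.0001 F [ 0.28 -0.56  0.08] t 37.0
[-0.0001, -0.0006, -0.0003, -0.0066, -0.0002, 0.0583, 1.0] n>= 0.4
```

Request:
carry_out([
  [0,0,0,-0.004,0,0.05,1],
  [0,0,0,-0.004,0,0.05,1],
  [0,0,0,-0.004,0,0.05,1],
  [0,0,0,-0.004,0,0.05,1],
])

```text
t: 37.45
tool_pos: [0.4379, 0.0692, 0.0453]
tool_rot: [-3.141, -0.033, -0.001]
contact_force: [0.3, 0.7, 0.4]
opening: 0.0
grip_force: 0.0
```

Request:
carry_out([
  [0,0,0,0,0,0.007,1],
  [0,0,0,0,0,0.007,1],
  [0,0,0,0,0,0.007,1],
])

```text
t: 37.75
tool_pos: [0.4372, 0.0692, 0.0427]
tool_rot: [-3.141, -0.033, -0.0]
contact_force: [0.2, 0.1, 0.1]
opening: -0.0
grip_force: 0.0
```

Request:
carry_out([
  [0,0,0,0,0,0.007,1],
  [0,0,0,0,0,0.007,1],
  [0,0,0,0,0,0.007,1],
])

```text
t: 38.05
tool_pos: [0.4369, 0.0692, 0.0404]
tool_rot: [-3.141, -0.033, 0.0]
contact_force: [0.5, 0.0, -0.2]
opening: 0.0001
grip_force: 0.0
```

Request:
carry_out([
  [0,0,0,0,0,0.007,1],
  [0,0,0,0,0,0.007,1],
  [0,0,0,0,0,0.007,1],
])

```text
t: 38.35
tool_pos: [0.437, 0.0692, 0.0383]
tool_rot: [-3.141, -0.033, 0.0]
contact_force: [-0.3, -0.0, -0.2]
opening: 0.0001
grip_force: 0.0
```

Request:
carry_out([
  [0,0,0,0,0,0.007,1],
  [0,0,0,0,0,0.007,1],
  [0,0,0,0,0,0.007,1],
])

```text
t: 38.65
tool_pos: [0.437, 0.0692, 0.0362]
tool_rot: [-3.141, -0.033, 0.0]
contact_force: [0.3, -0.1, 0.4]
opening: 0.0001
grip_force: 0.0
```

Request:
carry_out([
  [0,0,0,0,0,0.007,1],
  [0,0,0,0,0,0.007,1],
  [0,0,0,0,0,0.007,1],
])

```text
t: 38.95
tool_pos: [0.437, 0.0692, 0.0341]
tool_rot: [-3.141, -0.033, 0.0]
contact_force: [0.4, -0.6, 0.8]
opening: -0.0003
grip_force: 0.1
```

Request:
carry_out([
  [0,0,0,0,0,0.006,1],
  [0,0,0,0,0,0.006,1],
  [0,0,0,0,0,0.006,1],
])

```text
t: 39.25
tool_pos: [0.4373, 0.0692, 0.0327]
tool_rot: [-3.141, -0.033, -0.001]
contact_force: [-1.0, -0.0, 1.6]
opening: -0.0003
grip_force: 1.1
```

Request:
carry_out([
  [0,0,0,0,0,0.006,1],
  [0,0,0,0,0,0.006,1],
  [0,0,0,0,0,0.006,1],
])

```text
t: 39.55
tool_pos: [0.4374, 0.0692, 0.0324]
tool_rot: [-3.141, -0.034, 0.002]
contact_force: [-6.9, -0.4, 14.7]
opening: -0.0
grip_force: 7.5
```

Request:
carry_out([
  [0,0,0,0,0,0.005,1],
  [0,0,0,0,0,0.005,1],
  [0,0,0,0,0,0.005,1],
])

```text
t: 39.85
tool_pos: [0.4375, 0.0692, 0.0323]
tool_rot: [3.141, 0.034, -0.004]
contact_force: [-13.1, -1.3, 25.5]
opening: -0.0002
grip_force: 13.0
```

Both ends press down to 0.0325, against a level top of about 0.0355, so the plate seems to rock. On the way to the tally I'll triangulate the cap heights as a second check.

Request:
carry_out([
  [0,0,0,0,0,-0.15,1],
  [0,0,0,-0.1,-0.15,-0.3,1],
  [0,0,0,-0.2,-0.2,-0.5,1],
  [0,0,0,-0.2,-0.2,-0.65,1],
  [0,0,0,-0.2,-0.2,-0.65,1],
])

```text
t: 40.35
tool_pos: [0.376, 0.1287, 0.228]
tool_rot: [-3.14, -0.035, -0.009]
contact_force: [0.8, 0.3, -0.0]
opening: 0.0
grip_force: 0.0
```

```bash
cat >> h.py <<'E'
import pickle
def tri(f,lab):
    while np.abs(get_obs()['dq']).max()>.002: get_image('wrist')
    d=snap('wrist');pickle.dump(d,open(f,'wb'));bar(d,.0345);plan([])
E
python3 -c "
from h import *
tri('a.pkl','');plan([(.40,-.06,.2,.02,1)])"
```

```text
blue [381.  67.] [0.4749 0.0789 0.0345] [0.0721 0.1138] ang 0.1114
at [0.3759 0.1279 0.2242] yaw 0.0212 open -0.0001 F [ 0.37 -0.31  0.37] t 41.4
at [0.3759 0.1279 0.2242] yaw 0.0212 open -0.0001 F [ 0.37 -0.31  0.37] t 41.4
[-0.0001, -0.0001, 0.0004, 0.0671, 0.6279, 0.0806, 1.0] n>= 3.8
```

Request:
carry_out([
  [0,0,0,0.2,0.3,0.05,1],
  [0,0,0,0.2,0.3,0.05,1],
  [0,0,0,0.2,0.3,0.05,1],
  [0,0,0,0.2,0.3,0.05,1],
])

```text
t: 41.75
tool_pos: [0.4379, 0.0382, 0.2087]
tool_rot: [-3.141, -0.029, 0.002]
contact_force: [-0.1, 0.4, 0.9]
opening: -0.0002
grip_force: 0.0
```

```bash
python3 -c "
from h import *
tri('a.pkl','')"
```

```text
red [578.  124.5] [ 0.494  -0.1905  0.0345] [0.0109 0.0137] ang 0.2574
red [290.5  49.5] [0.5513 0.0709 0.0345] [0.0164 0.0195] ang -1.5505
blue [287.5 114.4] [0.4929 0.0742 0.0345] [0.0718 0.1356] ang 0.0688
at [0.4377 0.0391 0.2091] yaw 0.0211 open -0.0003 F [0.75 0.94 0.19] t 42.6
```

Request:
carry_out([
  [0,0,0,0,0.5,0,1],
  [0,0,0,0,0.5,0,1],
  [0,0,0,0,0.5,0,1],
  [0,0,0,0,0.5,0,1],
])

```text
t: 43.05
tool_pos: [0.4406, -0.1156, 0.2093]
tool_rot: [3.14, 0.021, -0.0]
contact_force: [0.3, 0.7, 0.2]
opening: -0.0001
grip_force: 0.0
```

```bash
python3 -c "
from h import *
tri('b.pkl','')"
```

```text
Traceback (most recent call last):
  File "h.py", line 48, in tri
    while np.abs(get_obs()['dq']).max()>.002: get_image('wrist')
                                              ~~~~~~~~~^^^^^^^^^
ValueError: 200 camera calls are used up
```

I polled the camera in a loop with too tight a threshold and used up all 200 calls. From here I work from measured positions and touch. I still need to confirm the verdict on the blue plate by touching the bar's middle: its top should be at about 0.0355 if bowed and 0.0325 if flat.

```bash
sed -i "/while np.abs(get_obs()\['dq'\]).max()>.008/d" h.py; python3 -c "
from h import *
plan([(.37,-.2605,.11,.06,1),(.37,-.2605,.038,.06,1)])"
```

```text
at [ 0.4407 -0.1132  0.2091] yaw 0.0156 open -0.0001 F [-0.29  0.96 -0.03] t 43.1
[-0.0001, 0.0001, -0.0141, -0.2431, 0.4874, 0.3303, 1.0] n>= 3.8
[-0.0001, 0.0001, -0.0141, -0.243, 0.4875, 0.5703, 1.0] n>= 4.7
```

Request:
carry_out([
  [0,0,-0.014,-0.243,0.487,0.33,1],
  [0,0,-0.014,-0.243,0.487,0.33,1],
  [0,0,-0.014,-0.243,0.487,0.33,1],
  [0,0,-0.014,-0.243,0.487,0.33,1],
  [0,0,-0.014,-0.243,0.487,0.33,1],
])

```text
t: 43.6
tool_pos: [0.3684, -0.2583, 0.1066]
tool_rot: [-3.136, -0.097, 0.007]
contact_force: [0.4, 1.5, 0.1]
opening: 0.0001
grip_force: 0.0
```

Request:
carry_out([
  [0,0,0,0,0,0,1],
  [0,0,0,0,0,0,1],
  [0,0,0,0,0,0,1],
  [0,0,0,0,0,0,1],
])

```text
t: 44.0
tool_pos: [0.3721, -0.2578, 0.111]
tool_rot: [3.139, 0.105, 0.002]
contact_force: [-0.7, -0.3, 0.0]
opening: 0.0
grip_force: 0.0
```

```bash
python3 -c "
from h import *
plan([(.37,-.2605,.11,.06,1),(.37,-.2605,.038,.06,1)])"
```

```text
at [ 0.3721 -0.2578  0.111 ] yaw 0.0672 open 0.0 F [-0.73 -0.32  0.04] t 44.0
[0.0003, -0.0004, 0.0023, -0.0076, 0.0084, 0.0033, 1.0] n>= 0.1
[0.0003, -0.0004, 0.0023, -0.0079, 0.0081, 0.2433, 1.0] n>= 1.5
```

Request:
carry_out([
  [0,0,0.002,-0.008,0.006,0.12,1],
  [0,0,0.002,-0.008,0.006,0.2,1],
  [0,0,0.002,-0.008,0.006,0.24,1],
  [0,0,0.002,-0.008,0.006,0.24,1],
  [0,0,0.002,-0.008,0.006,0.24,1],
])

```text
t: 44.5
tool_pos: [0.3695, -0.2606, 0.039]
tool_rot: [3.14, 0.093, 0.001]
contact_force: [0.2, -0.0, 0.8]
opening: -0.0002
grip_force: 0.0
```

Request:
carry_out([
  [0,0,0,0,0,0,1],
  [0,0,0,0,0,0,1],
  [0,0,0,0,0,0,1],
])

```text
t: 44.8
tool_pos: [0.3694, -0.2608, 0.039]
tool_rot: [3.139, 0.092, 0.002]
contact_force: [0.0, 0.4, 0.0]
opening: 0.0003
grip_force: 0.0
```

```bash
python3 -c "
from h import *
plan([(.424,-.2575,.0375,.06,1)])"
```

```text
at [ 0.3694 -0.2608  0.039 ] yaw 0.0588 open 0.0003 F [0.02 0.36 0.03] t 44.8
[0.0004, -0.0004, -0.0004, 0.1824, -0.0004, 0.0053, 1.0] n>= 1.1
```

Request:
carry_out([
  [0,0,0,0.04,0,0.003,1],
  [0,0,0,0.08,0,0.003,1],
  [0,0,0,0.12,0,0.003,1],
  [0,0,0,0.155,0,0.003,1],
  [0,0,0,0.182,0,0.003,1],
])

```text
t: 45.3
tool_pos: [0.4233, -0.2565, 0.0364]
tool_rot: [-3.139, -0.094, 0.005]
contact_force: [-11.6, -0.6, 3.6]
opening: -0.0002
grip_force: 5.5
```

Request:
carry_out([
  [0,0,0,0.007,0,0,1],
  [0,0,0,0.007,0,0,1],
  [0,0,0,0.007,0,0,1],
])

```text
t: 45.6
tool_pos: [0.4237, -0.2565, 0.0366]
tool_rot: [-3.138, -0.094, 0.01]
contact_force: [-11.2, 1.1, 4.5]
opening: -0.0001
grip_force: 5.5
```

Request:
carry_out([
  [0,0,0,0.007,0,0,1],
  [0,0,0,0.007,0,0,1],
  [0,0,0,0.007,0,0,1],
])

```text
t: 45.9
tool_pos: [0.4242, -0.2564, 0.0364]
tool_rot: [-3.138, -0.094, 0.016]
contact_force: [-15.9, 0.1, 8.1]
opening: -0.0002
grip_force: 8.6
```

Request:
carry_out([
  [0,0,0,-0.08,0,0,1],
  [0,0,0,-0.185,0,0,1],
  [0,0,0,-0.185,0,-0.05,1],
  [0,0,0,-0.185,0,-0.2,1],
  [0,0,0,-0.185,0,-0.3,1],
])

```text
t: 46.4
tool_pos: [0.3733, -0.2606, 0.1295]
tool_rot: [3.139, 0.092, 0.005]
contact_force: [0.5, -1.0, 0.3]
opening: -0.0001
grip_force: 0.0
```

Request:
carry_out([
  [0,0,0,0.1,-0.78,0,1],
  [0,0,0,0.1,-0.78,0,1],
  [0,0,0,0.1,-0.78,0,1],
  [0,0,0,0.1,-0.78,0,1],
  [0,0,0,0.1,-0.78,0,1],
])

```text
t: 46.9
tool_pos: [0.3891, -0.022, 0.1278]
tool_rot: [-3.139, -0.095, -0.005]
contact_force: [1.0, -0.3, -0.2]
opening: 0.0002
grip_force: 0.0
```

Request:
carry_out([
  [0,0,0,0,0,0,1],
  [0,0,0,0,0,0,1],
  [0,0,0,0,0,0,1],
  [0,0,0,0,0,0,1],
])

```text
t: 47.3
tool_pos: [0.3886, -0.0258, 0.1273]
tool_rot: [-3.14, -0.089, -0.0]
contact_force: [-0.3, -0.6, 0.2]
opening: -0.0002
grip_force: 0.0
```

```bash
python3 -c "
from h import *
plan([(.4945,.07,.12,.022,1),(.4945,.07,.05,.022,1)])"
```

```text
at [ 0.3886 -0.0258  0.1273] yaw 0.0567 open -0.0002 F [-0.28 -0.58  0.25] t 47.3
[-0.0, -0.0001, 0.011, 0.3706, -0.2989, 0.0245, 1.0] n>= 2.9
[-0.0, -0.0001, 0.011, 0.3705, -0.2989, 0.2578, 1.0] n>= 3.2
```

Request:
carry_out([
  [0,0,0.011,0.37,-0.299,0.024,1],
  [0,0,0.011,0.37,-0.299,0.024,1],
  [0,0,0.011,0.37,-0.299,0.1,1],
  [0,0,0.011,0.37,-0.299,0.2,1],
  [0,0,0.011,0.37,-0.299,0.258,1],
])

```text
t: 47.8
tool_pos: [0.4936, 0.0709, 0.0471]
tool_rot: [-3.141, -0.037, 0.006]
contact_force: [-0.4, -0.3, -0.1]
opening: -0.0002
grip_force: 0.0
```

Request:
carry_out([
  [0,0,0,0,0,0.02,1],
  [0,0,0,0,0,0.02,1],
  [0,0,0,0,0,0.02,1],
  [0,0,0,0,0,0.02,1],
])

```text
t: 48.2
tool_pos: [0.4951, 0.0708, 0.0455]
tool_rot: [-3.141, -0.037, -0.005]
contact_force: [-0.6, 0.4, 0.2]
opening: 0.0
grip_force: 0.0
```

Request:
carry_out([
  [0,0,0,0,0,0.01,1],
  [0,0,0,0,0,0.01,1],
  [0,0,0,0,0,0.01,1],
])

```text
t: 48.5
tool_pos: [0.4939, 0.0713, 0.0411]
tool_rot: [-3.141, -0.038, -0.001]
contact_force: [-0.1, 0.7, -0.6]
opening: 0.0
grip_force: 0.0
```

Request:
carry_out([
  [0,0,0,0,0,0.01,1],
  [0,0,0,0,0,0.01,1],
  [0,0,0,0,0,0.01,1],
])

```text
t: 48.8
tool_pos: [0.4937, 0.0714, 0.0376]
tool_rot: [-3.141, -0.038, 0.001]
contact_force: [0.3, 0.5, -0.9]
opening: -0.0003
grip_force: 0.0
```

Request:
carry_out([
  [0,0,0,0,0,0.005,1],
  [0,0,0,0,0,0.005,1],
  [0,0,0,0,0,0.005,1],
])

```text
t: 49.1
tool_pos: [0.4938, 0.0713, 0.0362]
tool_rot: [-3.141, -0.038, 0.0]
contact_force: [-0.1, -0.3, -0.7]
opening: 0.0002
grip_force: 0.0
```

Request:
carry_out([
  [0,0,0,0,0,0.005,1],
  [0,0,0,0,0,0.005,1],
  [0,0,0,0,0,0.005,1],
])

```text
t: 49.4
tool_pos: [0.494, 0.0713, 0.0351]
tool_rot: [-3.141, -0.038, -0.0]
contact_force: [-1.6, 0.0, 3.4]
opening: -0.0001
grip_force: 1.4
```

The middle touches at 0.0353, about 3 mm above the pressed ends, so the blue plate is bowed and rocks. Now I pick up the bar.

Request:
carry_out([
  [0,0,0,0,0,-0.12,1],
  [0,0,0,0,0,-0.18,-0.3],
  [0,0,0,0,0,-0.18,-0.3],
  [0,0,0,0,0,-0.18,-0.3],
  [0,0,0,0,0,-0.18,-0.3],
])

```text
t: 49.9
tool_pos: [0.4927, 0.0713, 0.0872]
tool_rot: [-3.141, -0.038, 0.004]
contact_force: [-0.3, 0.3, 0.2]
opening: 0.0551
grip_force: 0.0
```

Request:
carry_out([
  [0,0,0,0,0,0,-0.3],
  [0,0,0,0,0,0,-0.3],
  [0,0,0,0,0,0,-0.3],
])

```text
t: 50.2
tool_pos: [0.4934, 0.0713, 0.0881]
tool_rot: [-3.141, -0.038, 0.002]
contact_force: [-0.7, -0.1, -0.2]
opening: 0.0557
grip_force: 0.0
```

```bash
python3 -c "
from h import *
plan([(.4948,.0703,.0185,.022,-.3)])"
```

```text
at [0.4934 0.0713 0.0881] yaw 0.0243 open 0.0557 F [-0.74 -0.11 -0.17] t 50.2
[-0.0001, 0.0004, 0.0007, 0.0048, 0.0035, 0.232, -0.3] n>= 1.4
```

Request:
carry_out([
  [0,0,0.0007,0.005,0.0035,0.12,-0.3],
  [0,0,0.0007,0.005,0.0035,0.19,-0.3],
  [0,0,0.0007,0.005,0.0035,0.231,-0.3],
  [0,0,0.0007,0.005,0.0035,0.231,-0.3],
  [0,0,0.0007,0.005,0.0035,0.231,-0.3],
])

```text
t: 50.7
tool_pos: [0.4958, 0.0703, 0.02]
tool_rot: [-3.141, -0.035, -0.001]
contact_force: [-0.0, -0.6, 0.8]
opening: 0.0558
grip_force: 0.0
```

Request:
carry_out([
  [0,0,0,0,0,0,-0.3],
  [0,0,0,0,0,0,-0.3],
])

```text
t: 50.9
tool_pos: [0.4965, 0.0703, 0.0209]
tool_rot: [-3.141, -0.035, -0.004]
contact_force: [0.7, 0.2, 0.3]
opening: 0.056
grip_force: 0.0
```

Request:
carry_out([
  [0,0,0,0,0,0,1],
  [0,0,0,0,0,0,1],
  [0,0,0,0,0,0,1],
  [0,0,0,0,0,0,1],
  [0,0,0,0,0,0,1],
], force=60)

```text
t: 51.4
tool_pos: [0.4958, 0.0703, 0.0201]
tool_rot: [-3.141, -0.035, -0.001]
contact_force: [-1.5, 0.4, 5.6]
opening: 0.0186
grip_force: 60.9
```

Request:
carry_out([
  [0,0,0,0,0,-0.04,1],
  [0,0,0,0,0,-0.12,1],
  [0,0,0,0,0,-0.22,1],
  [0,0,0,0,0,-0.3,1],
  [0,0,0,0,0,-0.3,1],
])

```text
t: 51.9
tool_pos: [0.4979, 0.0703, 0.1135]
tool_rot: [-3.141, -0.035, -0.012]
contact_force: [0.8, -0.3, -2.7]
opening: 0.0186
grip_force: 60.2
```

Request:
carry_out([
  [0,0,0,0,0,0,1],
  [0,0,0,0,0,0,1],
  [0,0,0,0,0,0,1],
])

```text
t: 52.2
tool_pos: [0.4939, 0.0703, 0.1073]
tool_rot: [-3.141, -0.035, 0.006]
contact_force: [-0.4, 0.6, -2.7]
opening: 0.0182
grip_force: 60.2
```

```bash
python3 -c "
from h import *
plan([(.4886,-.1722,.11,.1945,1)])"
```

```text
at [0.4939 0.0703 0.1073] yaw 0.022 open 0.0182 F [-0.42  0.59 -2.66] t 52.2
[-0.0002, 0.0012, -0.0549, -0.0355, 0.8077, -0.009, 1.0] n>= 4.9
```

Request:
carry_out([
  [0,0,-0.055,-0.035,0.81,-0.02,1],
  [0,0,-0.055,-0.035,0.81,-0.02,1],
  [0,0,-0.055,-0.035,0.81,-0.02,1],
  [0,0,-0.055,-0.035,0.81,-0.02,1],
  [0,0,-0.055,-0.035,0.81,-0.02,1],
])

```text
t: 52.7
tool_pos: [0.4892, -0.1745, 0.1143]
tool_rot: [-3.125, -0.306, 0.002]
contact_force: [0.8, -0.6, -1.7]
opening: 0.0184
grip_force: 60.2
```

Request:
carry_out([
  [0,0,0,0,0,0,1],
  [0,0,0,0,0,0,1],
  [0,0,0,0,0,0,1],
  [0,0,0,0,0,0,1],
  [0,0,0,0,0,0,1],
])

```text
t: 53.2
tool_pos: [0.4902, -0.1716, 0.1151]
tool_rot: [-3.126, -0.309, 0.001]
contact_force: [-0.4, -0.5, -2.8]
opening: 0.0184
grip_force: 60.4
```

```bash
python3 -c "
from h import *
plan([(.4888,-.1722,.05,.1945,1)])"
```

```text
at [ 0.4902 -0.1716  0.1151] yaw 0.1969 open 0.0184 F [-0.39 -0.51 -2.83] t 53.2
[-0.0002, 0.0001, 0.0008, -0.005, 0.0012, 0.2171, 1.0] n>= 1.3
```

Request:
carry_out([
  [0,0,0.0008,-0.005,0.001,0.1,1],
  [0,0,0.0008,-0.005,0.001,0.17,1],
  [0,0,0.0008,-0.005,0.001,0.21,1],
  [0,0,0.0008,-0.005,0.001,0.21,1],
  [0,0,0.0008,-0.005,0.001,0.21,1],
])

```text
t: 53.7
tool_pos: [0.4893, -0.1733, 0.0531]
tool_rot: [3.127, 0.303, 0.001]
contact_force: [0.2, -0.4, -2.0]
opening: 0.0184
grip_force: 60.3
```

Request:
carry_out([
  [0,0,0,0,0,0,1],
  [0,0,0,0,0,0,1],
  [0,0,0,0,0,0,1],
])

```text
t: 54.0
tool_pos: [0.4894, -0.1738, 0.0535]
tool_rot: [3.126, 0.302, 0.002]
contact_force: [0.5, 0.1, -2.1]
opening: 0.0181
grip_force: 60.3
```

```bash
python3 -c "
from h import *
plan([(.4888,-.1722,.0365,.1945,1)])"
```

```text
at [ 0.4894 -0.1738  0.0535] yaw 0.1923 open 0.0181 F [ 0.49  0.1  -2.06] t 54.0
[0.0003, -0.0005, -0.0007, -0.0012, -0.0057, 0.0566, 1.0] n>= 0.3
```

Request:
carry_out([
  [0,0,-0.0007,-0.001,-0.005,0.01,1],
  [0,0,-0.0007,-0.001,-0.005,0.02,1],
  [0,0,-0.0007,-0.001,-0.005,0.03,1],
  [0,0,-0.0007,-0.001,-0.005,0.03,1],
  [0,0,-0.0007,-0.001,-0.005,0.03,1],
])

```text
t: 54.5
tool_pos: [0.4881, -0.172, 0.0432]
tool_rot: [-3.126, -0.305, 0.001]
contact_force: [0.4, -1.0, -2.4]
opening: 0.0185
grip_force: 60.3
```

Request:
carry_out([
  [0,0,0,0,0,0.013,1],
  [0,0,0,0,0,0.013,1],
  [0,0,0,0,0,0.013,1],
])

```text
t: 54.8
tool_pos: [0.4881, -0.172, 0.0394]
tool_rot: [-3.126, -0.305, 0.0]
contact_force: [-0.3, -0.5, -2.3]
opening: 0.0184
grip_force: 60.3
```

Request:
carry_out([
  [0,0,0,0,0,0.007,1],
  [0,0,0,0,0,0.007,1],
  [0,0,0,0,0,0.007,1],
])

```text
t: 55.1
tool_pos: [0.4885, -0.1722, 0.0378]
tool_rot: [3.127, 0.305, 0.001]
contact_force: [0.0, -0.4, -2.1]
opening: 0.0181
grip_force: 60.5
```

Request:
carry_out([
  [0,0,0,0,0,0.005,1],
  [0,0,0,0,0,0.005,1],
  [0,0,0,0,0,0.005,1],
])

```text
t: 55.4
tool_pos: [0.4885, -0.1723, 0.0369]
tool_rot: [3.126, 0.305, 0.0]
contact_force: [-3.1, -0.3, 5.1]
opening: 0.0185
grip_force: 61.4
```

Request:
carry_out([
  [0,0,0,0,0,0.004,1],
  [0,0,0,0,0,0.004,1],
  [0,0,0,0,0,0.004,1],
])

```text
t: 55.7
tool_pos: [0.4885, -0.1725, 0.0359]
tool_rot: [3.126, 0.305, 0.0]
contact_force: [-6.3, 0.6, 7.6]
opening: 0.0184
grip_force: 61.7
```

Request:
carry_out([
  [0,0,0,0,0,0.003,1],
  [0,0,0,0,0,0.003,1],
  [0,0,0,0,0,0.0,-0.3],
  [0,0,0,0,0,0.0,-0.3],
  [0,0,0,0,0,0.0,-0.3],
])

```text
t: 56.2
tool_pos: [0.4882, -0.1719, 0.0346]
tool_rot: [-3.126, -0.305, -0.0]
contact_force: [-0.2, 0.4, -1.1]
opening: 0.0556
grip_force: 0.0
```

Request:
carry_out([
  [0,0,0,0,0,-0.05,-0.3],
  [0,0,0,0,0,-0.14,-0.3],
  [0,0,0,0,0,-0.2,-0.3],
  [0,0,0,0,0,-0.2,1],
  [0,0,0,0,0,-0.2,1],
])

```text
t: 56.7
tool_pos: [0.4885, -0.1722, 0.0953]
tool_rot: [3.126, 0.305, 0.002]
contact_force: [-0.4, 0.0, -0.7]
opening: 0.0273
grip_force: 0.0
```

Request:
carry_out([
  [0,0,0,0,0,0,1],
  [0,0,0,0,0,0,1],
  [0,0,0,0,0,0,1],
  [0,0,0,0,0,0,1],
])

```text
t: 57.1
tool_pos: [0.4878, -0.1719, 0.0941]
tool_rot: [-3.126, -0.305, 0.002]
contact_force: [-0.8, -0.2, -0.7]
opening: 0.0001
grip_force: 0.0
```

```bash
python3 -c "
from h import *
plan([(.4886,-.1722,.056,.1945,1)])"
```

```text
at [ 0.4878 -0.1719  0.0941] yaw 0.1945 open 0.0001 F [-0.8  -0.19 -0.7 ] t 57.1
[-0.0003, 0.0003, -0.0, 0.0024, 0.0017, 0.1269, 1.0] n>= 0.8
```

The bar should be seated. I'll check by touching its top near each end, expecting 0.050.

Request:
carry_out([
  [0,0,0,0.16,0.001,0.06,1],
  [0,0,0,0.16,0.001,0.12,1],
  [0,0,0,0.16,0.001,0.135,1],
  [0,0,0,0.16,0.001,0.135,1],
  [0,0,0,0.16,0.001,0.135,1],
])

```text
t: 57.6
tool_pos: [0.5353, -0.1633, 0.0549]
tool_rot: [3.127, 0.305, 0.001]
contact_force: [0.1, -0.3, 1.5]
opening: 0.0005
grip_force: 0.0
```

Request:
carry_out([
  [0,0,0,0,0,0.009,1],
  [0,0,0,0,0,0.009,1],
  [0,0,0,0,0,0.009,1],
])

```text
t: 57.9
tool_pos: [0.5355, -0.1633, 0.0522]
tool_rot: [3.127, 0.305, 0.001]
contact_force: [0.7, 0.9, 0.2]
opening: -0.0001
grip_force: 0.0
```

Request:
carry_out([
  [0,0,0,0,0,0.005,1],
  [0,0,0,0,0,0.005,1],
  [0,0,0,0,0,0.005,1],
])

```text
t: 58.2
tool_pos: [0.5354, -0.1631, 0.0501]
tool_rot: [-3.127, -0.305, -0.0]
contact_force: [-1.0, -0.9, -0.0]
opening: -0.0002
grip_force: 0.1
```

Request:
carry_out([
  [0,0,0,0,0,0.004,1],
  [0,0,0,0,0,0.004,1],
  [0,0,0,0,0,0.004,1],
])

```text
t: 58.5
tool_pos: [0.5354, -0.1631, 0.05]
tool_rot: [-3.126, -0.305, 0.001]
contact_force: [-3.6, 1.8, 6.8]
opening: 0.0
grip_force: 3.6
```

Request:
carry_out([
  [0,0,0,0,0,-0.06,1],
  [0,0,0,-0.15,0,-0.06,1],
  [0,0,0,-0.31,0,-0.06,1],
  [0,0,0,-0.31,0,-0.06,1],
  [0,0,0,-0.31,0,-0.06,1],
])

```text
t: 59.0
tool_pos: [0.4434, -0.1811, 0.0667]
tool_rot: [-3.127, -0.303, -0.001]
contact_force: [1.0, -0.1, 0.4]
opening: 0.0003
grip_force: 0.0
```

Request:
carry_out([
  [0,0,0,0,0,0.045,1],
  [0,0,0,0,0,0.045,1],
  [0,0,0,0,0,0.045,1],
  [0,0,0,0,0,0.045,1],
])

```text
t: 59.4
tool_pos: [0.4447, -0.181, 0.0533]
tool_rot: [-3.126, -0.306, 0.0]
contact_force: [0.7, -0.2, -0.2]
opening: -0.0002
grip_force: 0.0
```

Request:
carry_out([
  [0,0,0,0,0,0.01,1],
  [0,0,0,0,0,0.01,1],
  [0,0,0,0,0,0.01,1],
])

```text
t: 59.7
tool_pos: [0.4442, -0.181, 0.0503]
tool_rot: [-3.126, -0.305, 0.0]
contact_force: [0.0, 0.2, -0.3]
opening: -0.0
grip_force: 0.0
```

Request:
carry_out([
  [0,0,0,0,0,0.006,1],
  [0,0,0,0,0,0.006,1],
  [0,0,0,0,0,0.006,1],
])

```text
t: 60.0
tool_pos: [0.4444, -0.1812, 0.05]
tool_rot: [-3.126, -0.305, 0.0]
contact_force: [-3.3, 2.4, 8.3]
opening: -0.0001
grip_force: 4.3
```

Both ends are seated at 0.050. Now I fetch the disc at (0.4855, -0.2914).

Request:
carry_out([
  [0,0,0,0,0,-0.15,1],
  [0,0,0,0,0,-0.2,-0.4],
  [0,0,0,0,0.1,-0.2,-0.4],
  [0,0,0,0,0.1,-0.2,-0.4],
  [0,0,0,0,0.1,-0.2,-0.4],
])

```text
t: 60.5
tool_pos: [0.4498, -0.2106, 0.1084]
tool_rot: [-3.126, -0.304, 0.0]
contact_force: [-1.1, 0.2, 0.3]
opening: 0.0581
grip_force: 0.0
```

Request:
carry_out([
  [0,0,0,0,0,0,-0.4],
  [0,0,0,0,0,0,-0.4],
  [0,0,0,0,0,0,-0.4],
])

```text
t: 60.8
tool_pos: [0.4497, -0.2099, 0.1081]
tool_rot: [-3.126, -0.306, 0.001]
contact_force: [-0.1, 1.0, -0.5]
opening: 0.0596
grip_force: 0.0
```

```bash
python3 -c "
from h import *
plan([(.4855,-.2914,.105,.06,-.4),(.4855,-.2914,.03,.06,-.4)])"
```

```text
at [ 0.4497 -0.2099  0.1081] yaw 0.1951 open 0.0596 F [-0.12  0.96 -0.48] t 60.8
[-0.0002, 0.0002, 0.043, 0.0645, 0.2897, 0.0101, -0.4] n>= 1.8
[-0.0002, 0.0002, 0.043, 0.0646, 0.2899, 0.2601, -0.4] n>= 2.4
```

Request:
carry_out([
  [0,0,0.043,0.0645,0.29,0.01,-0.4],
  [0,0,0.043,0.0645,0.29,0.01,-0.4],
  [0,0,0.043,0.0645,0.29,0.01,-0.4],
  [0,0,0.043,0.0645,0.29,0.15,-0.4],
  [0,0,0.043,0.0645,0.29,0.26,-0.4],
])

```text
t: 61.3
tool_pos: [0.486, -0.292, 0.0299]
tool_rot: [3.14, 0.094, 0.001]
contact_force: [-0.5, 0.8, -1.2]
opening: 0.0597
grip_force: 0.0
```

Request:
carry_out([
  [0,0,0,0,0,0,-0.4],
  [0,0,0,0,0,0,-0.4],
  [0,0,0,0,0,0,-0.4],
  [0,0,0,0,0,0,-0.4],
])

```text
t: 61.7
tool_pos: [0.4872, -0.293, 0.0331]
tool_rot: [3.138, 0.094, 0.005]
contact_force: [0.6, 0.0, 0.5]
opening: 0.0601
grip_force: 0.0
```

```bash
python3 -c "
from h import *
plan([(.4855,-.2914,.004,.06,-.4)])"
```

```text
at [ 0.4872 -0.293   0.0331] yaw 0.0598 open 0.0601 F [0.57 0.03 0.5 ] t 61.7
[0.0008, -0.001, -0.0001, -0.0057, -0.006, 0.0971, -0.4] n>= 0.6
```

Request:
carry_out([
  [0,0,0,-0.005,-0.005,0.04,-0.4],
  [0,0,0,-0.005,-0.005,0.07,-0.4],
  [0,0,0,-0.005,-0.005,0.088,-0.4],
  [0,0,0,-0.005,-0.005,0.088,-0.4],
  [0,0,0,-0.005,-0.005,0.088,-0.4],
])

```text
t: 62.2
tool_pos: [0.484, -0.2905, 0.0037]
tool_rot: [-3.139, -0.093, 0.001]
contact_force: [0.5, 0.0, 0.5]
opening: 0.0597
grip_force: 0.0
```

Request:
carry_out([
  [0,0,0,0,0,0.002,0],
  [0,0,0,0,0,0.002,1],
  [0,0,0,0,0,0.002,1],
  [0,0,0,0,0,0.002,1],
  [0,0,0,0,0,0.002,1],
], force=40)

```text
t: 62.7
tool_pos: [0.4846, -0.291, 0.0042]
tool_rot: [3.14, 0.093, 0.001]
contact_force: [0.6, -1.1, 2.8]
opening: 0.0248
grip_force: 39.4
```

Request:
carry_out([
  [0,0,0,0,0,-0.03,1],
  [0,0,0,0,0,-0.12,1],
  [0,0,0,0,0,-0.25,1],
  [0,0,0,0,0,-0.36,1],
  [0,0,0,0,0,-0.36,1],
])

```text
t: 63.2
tool_pos: [0.4872, -0.293, 0.1183]
tool_rot: [3.133, 0.093, 0.013]
contact_force: [1.1, -0.9, 0.3]
opening: 0.0252
grip_force: 39.4
```

```bash
python3 -c "
from h import *
plan([(.494,.0705,.1,.022,1)])"
```

```text
at [ 0.4872 -0.293   0.1183] yaw 0.0596 open 0.0252 F [ 1.1  -0.95  0.26] t 63.2
[0.0022, -0.0027, 0.012, 0.0942, -1.2087, 0.0529, 1.0] n>= 7.3
```

Request:
carry_out([
  [0,0,0.006,0.06,-0.8,0.03,1],
  [0,0,0.006,0.06,-0.8,0.03,1],
  [0,0,0.006,0.06,-0.8,0.03,1],
  [0,0,0.006,0.06,-0.8,0.03,1],
  [0,0,0.006,0.06,-0.8,0.03,1],
])

```text
t: 63.7
tool_pos: [0.4866, -0.0475, 0.1016]
tool_rot: [-3.14, -0.065, 0.002]
contact_force: [0.9, 0.6, -0.5]
opening: 0.0247
grip_force: 39.4
```

Request:
carry_out([
  [0,0,0,0,0,0,1],
  [0,0,0,0,0,0,1],
  [0,0,0,0,0,0,1],
  [0,0,0,0,0,0,1],
])

```text
t: 64.1
tool_pos: [0.4879, -0.0512, 0.1025]
tool_rot: [-3.141, -0.061, 0.0]
contact_force: [-0.3, -0.3, -0.1]
opening: 0.0249
grip_force: 39.5
```

```bash
python3 -c "
from h import *
plan([(.4935,.0705,.1,.022,1)])"
```

```text
at [ 0.4879 -0.0512  0.1025] yaw 0.0388 open 0.0249 F [-0.28 -0.33 -0.14] t 64.1
[-0.0, 0.0001, 0.0053, 0.0345, -0.4045, 0.0084, 1.0] n>= 2.4
```

Request:
carry_out([
  [0,0,0.005,0.0345,-0.404,0.008,1],
  [0,0,0.005,0.0345,-0.404,0.008,1],
  [0,0,0.005,0.0345,-0.404,0.008,1],
  [0,0,0.005,0.0345,-0.404,0.12,1],
  [0,0,0.005,0.0345,-0.404,0.22,1],
])

```text
t: 64.6
tool_pos: [0.4947, 0.0713, 0.0369]
tool_rot: [-3.141, -0.039, -0.005]
contact_force: [-0.1, -0.4, -1.6]
opening: 0.0252
grip_force: 39.5
```

Request:
carry_out([
  [0,0,0,0,0,0,1],
  [0,0,0,0,0,0,1],
  [0,0,0,0,0,0,1],
  [0,0,0,0,0,0,1],
])

```text
t: 65.0
tool_pos: [0.495, 0.0711, 0.0387]
tool_rot: [-3.141, -0.038, -0.006]
contact_force: [1.2, 1.0, 0.2]
opening: 0.0248
grip_force: 39.5
```

```bash
python3 -c "
from h import *
plan([(.4932,.0705,.0225,.022,1)])"
```

```text
at [0.495  0.0711 0.0387] yaw 0.0241 open 0.0248 F [1.15 0.99 0.19] t 65.0
[-0.0, -0.0011, 0.0007, -0.0061, 0.0018, 0.0539, 1.0] n>= 0.3
```

Request:
carry_out([
  [0,0,0,-0.005,0.001,0.03,1],
  [0,0,0,-0.005,0.001,0.046,1],
  [0,0,0,-0.005,0.001,0.046,1],
  [0,0,0,-0.005,0.001,0.046,1],
  [0,0,0,-0.005,0.001,0.046,1],
])

```text
t: 65.5
tool_pos: [0.4919, 0.0712, 0.0229]
tool_rot: [-3.141, -0.039, -0.0]
contact_force: [0.0, -0.2, 0.2]
opening: 0.0251
grip_force: 39.5
```

Request:
carry_out([
  [0,0,0,0,0,0.005,1],
  [0,0,0,0,0,0.005,1],
  [0,0,0,0,0,0.005,1],
])

```text
t: 65.8
tool_pos: [0.4918, 0.0712, 0.0213]
tool_rot: [-3.141, -0.039, -0.0]
contact_force: [-0.6, -0.3, -0.6]
opening: 0.0254
grip_force: 39.5
```

Request:
carry_out([
  [0,0,0,0,0,0.004,1],
  [0,0,0,0,0,0.004,1],
  [0,0,0,0,0,0.004,1],
])

```text
t: 66.1
tool_pos: [0.4918, 0.0712, 0.0201]
tool_rot: [-3.141, -0.039, 0.0]
contact_force: [0.3, 0.6, -0.5]
opening: 0.025
grip_force: 39.5
```

Request:
carry_out([
  [0,0,0,0.004,0,0,1],
  [0,0,0,0.004,0,0,1],
  [0,0,0,0.004,0,0.003,1],
  [0,0,0,0.004,0,0.003,1],
  [0,0,0,0.004,0,0.003,1],
])

```text
t: 66.6
tool_pos: [0.4929, 0.0712, 0.0191]
tool_rot: [-3.141, -0.039, 0.0]
contact_force: [-0.4, 0.3, -0.3]
opening: 0.0252
grip_force: 39.5
```

Request:
carry_out([
  [0,0,0,0,0,0,0.15],
  [0,0,0,0,0,0,-0.1],
  [0,0,0,0,0,0,-0.1],
  [0,0,0,0,0,0,-0.1],
  [0,0,0,0,0,0,-0.1],
])

```text
t: 67.1
tool_pos: [0.493, 0.0712, 0.0192]
tool_rot: [-3.141, -0.039, -0.0]
contact_force: [-0.0, 0.1, 0.6]
opening: 0.0474
grip_force: 0.0
```

Request:
carry_out([
  [0,0,0,0,0,-0.05,-0.1],
  [0,0,0,0,0,-0.15,-0.1],
  [0,0,0,0,0,-0.25,-0.1],
  [0,0,0,0,0,-0.25,1],
  [0,0,0,0,0,-0.25,1],
])

```text
t: 67.6
tool_pos: [0.4936, 0.0712, 0.095]
tool_rot: [-3.141, -0.039, -0.003]
contact_force: [-0.5, -0.6, -1.3]
opening: 0.0187
grip_force: 0.0
```

Request:
carry_out([
  [0,0,0,0,0,0,1],
  [0,0,0,0,0,0,1],
  [0,0,0,0,0,0,1],
  [0,0,0,0,0,0,1],
])

```text
t: 68.0
tool_pos: [0.4925, 0.0712, 0.0934]
tool_rot: [-3.141, -0.039, 0.002]
contact_force: [-0.1, 0.7, 0.4]
opening: 0.0
grip_force: 0.0
```

Touch check that the disc sits on the plate, with its top expected near 0.027.

Request:
carry_out([
  [0,0,0,0.004,0,0.1,1],
  [0,0,0,0.004,0,0.18,1],
  [0,0,0,0.004,0,0.208,1],
  [0,0,0,0.004,0,0.208,1],
  [0,0,0,0.004,0,0.208,1],
])

```text
t: 68.5
tool_pos: [0.4948, 0.0712, 0.0326]
tool_rot: [-3.141, -0.039, -0.002]
contact_force: [0.3, -0.4, 0.3]
opening: -0.0003
grip_force: 0.0
```

Request:
carry_out([
  [0,0,0,0,0,0.005,1],
  [0,0,0,0,0,0.005,1],
  [0,0,0,0,0,0.005,1],
])

```text
t: 68.8
tool_pos: [0.4948, 0.0712, 0.0311]
tool_rot: [-3.141, -0.039, -0.002]
contact_force: [0.2, 0.1, -0.2]
opening: -0.0004
grip_force: 0.0
```

Request:
carry_out([
  [0,0,0,0,0,0.005,1],
  [0,0,0,0,0,0.005,1],
  [0,0,0,0,0,0.005,1],
])

```text
t: 69.1
tool_pos: [0.4941, 0.0712, 0.0288]
tool_rot: [-3.141, -0.039, 0.0]
contact_force: [0.6, 0.4, -0.6]
opening: 0.0
grip_force: 0.0
```

Request:
carry_out([
  [0,0,0,0,0,0.004,1],
  [0,0,0,0,0,0.004,1],
  [0,0,0,0,0,0.004,1],
])

```text
t: 69.4
tool_pos: [0.4941, 0.0712, 0.0275]
tool_rot: [-3.141, -0.039, 0.0]
contact_force: [-0.8, 0.0, 0.1]
opening: -0.0001
grip_force: 0.0
```

Request:
carry_out([
  [0,0,0,0,0,0.003,1],
  [0,0,0,0,0,0.003,1],
  [0,0,0,0,0,0.003,1],
])

```text
t: 69.7
tool_pos: [0.4942, 0.0712, 0.0269]
tool_rot: [-3.141, -0.039, 0.0]
contact_force: [-1.4, -0.2, 3.2]
opening: -0.0003
grip_force: 1.3
```

The disc is on the plate, with its top at 0.027. As no camera is left, I'll check by touch that no plate was knocked away, probing two opposite corners of each.

Request:
carry_out([
  [0,0,0,0,0,-0.08,1],
  [0,0,0,0.1,-0.03,-0.08,1],
  [0,0,0,0.187,-0.067,-0.06,1],
  [0,0,0,0.187,-0.067,0,1],
  [0,0,0,0.187,-0.067,0.02,1],
])

```text
t: 70.2
tool_pos: [0.549, 0.0929, 0.019]
tool_rot: [-3.141, -0.04, 0.004]
contact_force: [-1.1, -0.2, -1.0]
opening: -0.0001
grip_force: 0.0
```

Request:
carry_out([
  [0,0,0,0,0,0.015,1],
  [0,0,0,0,0,0.02,1],
  [0,0,0,0,0,0.025,1],
  [0,0,0,0,0,0.03,1],
  [0,0,0,0,0,0.03,1],
])

```text
t: 70.7
tool_pos: [0.5501, 0.0926, 0.0127]
tool_rot: [-3.141, -0.039, -0.001]
contact_force: [-2.4, -0.7, 3.8]
opening: -0.0
grip_force: 1.7
```

Request:
carry_out([
  [0,0,0,0,0,-0.14,1],
  [0,0,0,-0.15,0.05,-0.14,1],
  [0,0,0,-0.3,0.1,-0.14,1],
  [0,0,0,-0.373,0.133,-0.1,1],
  [0,0,0,-0.373,0.133,-0.04,1],
])

```text
t: 71.2
tool_pos: [0.4373, 0.0493, 0.024]
tool_rot: [3.141, 0.037, 0.004]
contact_force: [0.7, 0.9, -0.2]
opening: -0.0001
grip_force: 0.0
```

Request:
carry_out([
  [0,0,0,0,0,0.015,1],
  [0,0,0,0,0,0.025,1],
  [0,0,0,0,0,0.035,1],
  [0,0,0,0,0,0.04,1],
  [0,0,0,0,0,0.04,1],
])

```text
t: 71.7
tool_pos: [0.4399, 0.0501, 0.0127]
tool_rot: [-3.141, -0.04, -0.001]
contact_force: [-0.7, 1.3, 3.0]
opening: -0.0002
grip_force: 1.8
```

Request:
carry_out([
  [0,0,0,0,0,-0.2,1],
  [0,0,0,0,0,-0.25,1],
  [0,0,0,0,-0.15,-0.25,1],
  [0,0,0,0,-0.3,-0.25,1],
  [0,0,0,0,-0.3,-0.25,1],
])

```text
t: 72.2
tool_pos: [0.437, 0.1439, 0.0878]
tool_rot: [-3.139, -0.048, -0.003]
contact_force: [-0.1, -0.6, 0.3]
opening: -0.0
grip_force: 0.0
```

Run:
```python
from h import *
c,s=np.cos(-.11),np.sin(-.11)
P=lambda u,v:(.4962+c*u-s*v,.1967+s*u+c*v)
a=P(-56,0) if 0 else P(-.056,-.02);b=P(.056,.02)
plan([(*a,.05,-.11,1),(*a,.012,-.11,1),(*b,.05,-.11,1),(*b,.012,-.11,1)])
```

```text
at [0.437  0.1439 0.0878] yaw 0.0305 open -0.0 F [-0.13 -0.62  0.3 ] t 72.2
[-0.0007, -0.0005, 0.0447, 0.0083, -0.1299, 0.1262, 1.0] n>= 1.1
[-0.0007, -0.0005, 0.0447, 0.008, -0.1297, 0.2528, 1.0] n>= 1.7
[-0.0007, -0.0005, 0.0447, 0.3966, -0.2097, 0.1271, 1.0] n>= 2.8
[-0.0007, -0.0005, 0.0447, 0.3964, -0.2094, 0.2537, 1.0] n>= 3.1
```

The blue plate is in place. Now the yellow one.

Request:
carry_out([
  [0,0,0.0447,0.008,-0.13,0.06,1],
  [0,0,0.0447,0.008,-0.13,0.126,1],
  [0,0,0.0447,0.008,-0.13,0.2,1],
  [0,0,0.0447,0.008,-0.13,0.225,1],
  [0,0,0.0447,0.008,-0.13,0.225,1],
])

```text
t: 72.7
tool_pos: [0.4371, 0.1785, 0.018]
tool_rot: [3.136, -0.182, -0.005]
contact_force: [0.2, -0.5, -1.0]
opening: 0.0
grip_force: 0.0
```

Request:
carry_out([
  [0,0,0,0,0,0.01,1],
  [0,0,0,0,0,0.02,1],
  [0,0,0,0,0,0.025,1],
  [0,0,0,0,0,0.03,1],
  [0,0,0,0,0,0.03,1],
])

```text
t: 73.2
tool_pos: [0.4388, 0.1791, 0.0119]
tool_rot: [-3.136, 0.181, -0.001]
contact_force: [-4.3, -1.4, 8.7]
opening: 0.0002
grip_force: 4.6
```

Request:
carry_out([
  [0,0,0,0,0,-0.14,1],
  [0,0,0,0.15,-0.05,-0.14,1],
  [0,0,0,0.3,-0.1,-0.14,1],
  [0,0,0,0.373,-0.133,-0.1,1],
  [0,0,0,0.373,-0.133,-0.04,1],
])

```text
t: 73.7
tool_pos: [0.5591, 0.2068, 0.025]
tool_rot: [-3.134, 0.182, -0.012]
contact_force: [-0.6, 0.3, -0.3]
opening: -0.0002
grip_force: 0.0
```

Request:
carry_out([
  [0,0,0,0,0,0.015,1],
  [0,0,0,0,0,0.025,1],
  [0,0,0,0,0,0.035,1],
  [0,0,0,0,0,0.04,1],
  [0,0,0,0,0,0.04,1],
])

```text
t: 74.2
tool_pos: [0.5538, 0.2058, 0.0121]
tool_rot: [-3.136, 0.181, -0.0]
contact_force: [-2.9, -0.2, 6.5]
opening: 0.0002
grip_force: 3.0
```

Request:
carry_out([
  [0,0,0,0,0,-0.2,1],
  [0,0,0,0,0,-0.5,1],
  [0,0,0,0,0,-0.5,1],
  [0,0,0,0,0,-0.5,1],
  [0,0,0,0,0,-0.5,1],
])

```text
t: 74.7
tool_pos: [0.555, 0.2061, 0.1633]
tool_rot: [-3.135, 0.181, -0.008]
contact_force: [-0.2, 0.6, -0.4]
opening: -0.0001
grip_force: 0.0
```

Both plates are in place and the arm is clear, so I'll hand in.

```bash
python3 -c "
from station import finish_job
print(finish_job())"
```

```text
the job is handed in; nothing more can be done
None
```

Job handed in at about 75 s: the yellow plate is flat, the blue plate rocks and carries a red disc, the white mat had no plate, both plates were counted once, the straightedge is back in its saddles, and the clip lies on the bench; I used up the camera calls partway, so everything after the blue plate's press test was checked by touch only, and the clip's resting place and the bystanders were not looked at again.

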